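# Unlatch and open the bread bin

## Task

Open the bread bin so the loaf can be taken out: turn its red latch wing a quarter turn to let the lid go, then raise the lid until it stands well open (60 degrees or so) and leave it standing there by itself. The latch turns one way only and you cannot see which: feel for it, and never force it against its stop. Leave the other things on the counter where they are.

Things in the scene. Friction and masses are not known exactly. Their poses are not given: they have to be found in the camera images.
- bin: White bread bin fixed to the counter, 220 mm deep (x), 300 mm wide (y). Its origin is the centre of its underside on the counter; its x axis points from the low front towards the high back, z up. Front wall 85 mm high, back wall 165 mm; a loaf lies inside.
- lid (a joint): Opening angle of the sloping wooden lid about the hinge along the bin's top back edge: 0 shut (the lid then rises 0.35 rad from front to back), grows as its front is raised, to 1.4. Held shut by the latch; unlatched, its stiff hinge holds it wherever it is left. Raising it takes 4 to 8 N at the bar.
- lid_hinge (a point): Point on the lid's hinge line, middle of its width, at the lid's underside. Axes are the lid's: x along the lid from the front edge to the hinge, y along the hinge, z out of the lid's top face. The lid is 12 mm thick, 320 mm wide, and reaches 240 mm from the hinge to its front edge, 6 mm past the front wall.
- bar (a point): Centre of the round steel bar handle, 12 mm thick, 164 mm long, on two brackets (75 mm either side of the centre) in front of the lid's front edge, 280 mm from the hinge line. Free gap between bar and lid edge 34 mm, open above and below; lid shut, the bar is about 75 mm above the counter. Axes as the lid's, y along the bar.
- latch_wing (a point): Centre of the red latch wing, on its turning axis, square to the lid's top face. An upright paddle 90 mm long (its x), 14 mm thick (y), 36 mm high (z, out of the lid); this point is half-way up, 24 mm above the lid's top, over a black disc 48 mm wide, 6 mm thick. At the start it points up and down the slope, its front end at -x, 57 mm short of the bar.
- latch (a joint): Wing angle, counter-clockwise positive seen from above the lid. Starts within 0.12 of 0 (latched), stops at +1.57 and -1.57; the lid is free beyond about 1.05 either way. Only one way is free, drawn each time, not visible; the other way a firm stop comes at about 0.35. Turning takes about 3 N at the wing's end, at the stop it rises at once; over 45 N is forcing.
- canister: Bystander: copper canister with a lid, 100 mm wide, 150 mm high; origin at the centre of its underside.
- crock: Bystander: open white ceramic utensil crock, 110 mm wide, 140 mm high; origin at the centre of its underside.
- mug: Bystander: blue mug, 80 mm wide, 95 mm high; origin at the centre of its underside.
- mill: Bystander: dark wooden pepper mill, 60 mm wide, 170 mm high; origin at the centre of its underside.
- spatula: Bystander: spatula with a wooden handle lying flat on the counter; its origin is on its underside.
- oil: Bystander: green glass oil bottle, 64 mm wide, 200 mm high; origin at the centre of its underside.

How it is judged:
On the way, in this order (a step that is already met when the one before it is completed fails the run):
1. the latch is turned through its quarter turn while the lid is still shut ((value of joint latch above 1 rad or value of joint latch below -1 rad) and value of joint lid below 0.1 rad), for 0.1 s.
2. the lid is raised well open (value of joint lid above 0.8 rad), for 0.2 s.
At the end, for the whole second after the job is handed in: The lid stands open by itself by more than 0.8 rad (46 degrees) and is at rest; every bystander is within 30 mm of where it began (value of joint lid above 0.8 rad and velocity of joint lid between -0.05 and 0.05 rad/s and not (distance of any of canister, crock, mug, mill, spatula, oil from where it was at the start of the episode above 0.03 m)); the robot touches nothing.
It fails at once if the latch is forced: the robot presses on it with more than 45 N (contact force between the arm and latch above 45 N).
It fails at once if a bystander is moved by more than 60 mm (distance of any of canister, crock, mug, mill, spatula, oil from where it was at the start of the episode above 0.06 m).
It also fails if it takes over 72 s, if anything falls off the work surface, if the arm or the gripper's body presses on something with over 40 N, if the wrist force passes 120 N, or if a joint passes its speed limit or range.

## Robot

A 6-joint arm with a two-finger parallel gripper is mounted at the origin on the work surface. World frame = base frame: x ahead of the robot, y to its left, z up, the work surface at z = 0. Lengths are in m, angles in rad, forces in N, time in s.
With the tool pointing down it reaches from about 0.35 to 0.975 m from the base axis. Payload 4.9 kg.
Tool frame: the origin (TCP) lies on the mounting face of the last link; the fingertips stand 173 mm ahead of it and the grasp point (between the pads) lies 155 mm ahead of it; z points along the fingers, y is the direction in which the jaws open and shut (so a half turn about z gives the same grasp; the last joint's range is limited). The gripper opens to 85 mm and grips with 20 to 120 N. Pads are 22 mm wide; open, the fingers measure 114 mm over their backs; the gripper's body (76 mm by 85 mm) begins 54 mm behind the grasp point. The pads swing forward as they close: fully open they stand 13 mm farther back than shut.
Start: joints at [1.193, 0.053, 1.613, -0, 1.476, -0.119], TCP at [0.16, 0.604, 0.405] pointing down, gripper open.
Joint ranges: [-3.01, 3.01], [-1.01, 2.22], [0.06, 2.58], [-1.02, 4.17], [0.09, 2.62], [-3.14, 3.14]. Speed limits (rad/s): [2.57, 2.57, 3.14, 3.14, 3.14, 3.14].

## Interface

Orientations are given as a rotation vector (axis times angle).
In Python, from station import ctrl gives the robot as it stands. The module is installed in compiled form; this text tells all that it offers.
- The arm moves only by the tool jog_arm, never from a script. Its argument "steps" is a list of rows, each a list of 2 entries, a list of its own where there are three numbers: the shift along the tool's x, y, z in cm, then the turn, a rotation vector about the tool's x, y, z in degrees. In form: [[[tx, ty, tz], [rx, ry, rz]], ...]. A call has 1 to 8 rows; each row shifts and turns the pose as measured when the row begins, along the tool's axes as they then stand; what a row does not reach is not made up. A row lasts 1/10 s, in which the tool goes at most 50 mm and 8.59 degrees, less where a joint would pass 70% of its speed; a pose out of reach is approached as far as the arm can. A call is refused whole if a number of a shift passes 5 or a number of a turn 8.59, either way. A call with a gripper value outside its range is refused whole. "fingers" is the gripper command: -1 is shut, 1 is fully open, values between are in proportion, set as the call begins (left out, the last holds). The fingers move at their own pace and stop on an object; "grip_force" is the grip in N (left out, the last holds). Time passes only in rows, so rows that do not move let the fingers close. It gives the time, the measured TCP pose, the force and the opening at its end, in the units of the state.
- ctrl.get_obs(): the state, without advancing time (a new reading comes with each control period).
- ctrl.get_image(name): name is "scene" or "side" or "wrist"; returns the picture (400x640x3 uint8, red, green, blue); there is no depth.
- ctrl.camera_info(name): a dict with "K" (3x3 intrinsics, pixels), "dist_coeffs" ([k1, k2, p1, p2, k3] as OpenCV has them; the pictures are not rectified), "camera_from_world" (4x4, takes a point from world to camera coordinates). Camera axes: x right, y up, looking along -z (the intrinsics and any distortion apply to the point x, -y, -z); pixel columns grow to the right and rows downward; lengths in m; the calibration is good to about 2 mm. A picture is of the moment at which its call begins: read the wrist's pose just before it. camera_info takes no time and is no camera call; for the wrist camera it gives the pose at the moment of the call.
- ctrl.finish_job(): hands the job in, once; it reports no verdict.
The state is a dict: "t": time; "q": joint angles; "dq": joint speeds; "effort": joint torques, N m; "tool_pos": TCP position; "tool_rot": TCP orientation; "contact_force": force on the tool from outside, world axes, zero at the start; "wrist_torque": the same for the moment, N m; "opening": finger opening in m.
Only numpy, scipy, OpenCV 4.12 (cv2) and the standard library are available. Lean on these libraries where they do the work, as an engineer would, in place of code of your own. Each camera call takes 0.05 s, during which the arm holds its last target.

## Working session

There is one attempt and no reset: what is moved stays moved. The work goes in short steps, Python scripts to look and compute and a tool call to move; the robot and the scene stay as the last step left them, time stands still between calls to the robot, and variables do not carry over. Pictures are saved under pics/ and viewed, and the job is handed in when it is done.

Besides the shell and the picture viewer there is one more tool, called after "Emit:" in YAML: its name, and indented under it one key for each argument. jog_arm: Moves the arm, as the interface text tells. Its arguments: {"type":"object","properties":{"steps":{"type":"array","items":{"type":"array"}},"fingers":{"type":"number"},"grip_force":{"type":"number"}},"required":["steps"]}

```bash
mkdir -p pics; ls; python3 - <<'E'
from station import ctrl
import cv2
o=ctrl.get_obs();print(o)
for n in ["scene","side","wrist"]:
    im=ctrl.get_image(n);cv2.imwrite(f"pics/{n}0.png",im[:,:,::-1])
    i=ctrl.camera_info(n);print(n,i)
E
```

```text
pics
{'t': 0.0, 'q': array([ 1.19300235e+00,  5.33188111e-02,  1.61431024e+00, -8.30005475e-06,
        1.47599924e+00, -1.18991801e-01]), 'dq': array([-7.92089105e-04,  1.63293994e-03, -4.81409529e-05, -9.05356118e-04,
       -4.60820101e-04,  6.33445880e-04]), 'effort': array([ 2.37904431e-03, -3.93692636e+01, -3.70177031e+01,  1.93712174e-05,
        7.07997009e-03, -2.25653429e-05]), 'tool_pos': array([0.15984354, 0.60392564, 0.40347655]), 'tool_rot': array([-4.05326949e-01, -3.11483723e+00,  3.10212659e-03]), 'contact_force': array([-0.19771368, -0.79895955,  0.78150109]), 'wrist_torque': array([-0.03457818, -0.05475705, -0.02451044]), 'opening': 0.08501535208243355}
scene {'K': array([[398.24592905,   0.        , 322.83935594],
       [  0.        , 398.24592905, 195.66894238],
       [  0.        ,   0.        ,   1.        ]]), 'dist_coeffs': array([-0.02745958,  0.        ,  0.        ,  0.        ,  0.        ]), 'camera_from_world': array([[ 0.76535299,  0.64360344, -0.00306821, -0.47823106],
       [-0.54196032,  0.64703885,  0.53630191,  0.25238312],
       [ 0.34715101,
[... 443 characters left out ...]
[-0.18272995, -0.70454648,  0.68572883,  0.04071518],
       [ 0.161864  ,  0.66639614,  0.72781607, -1.84004982],
       [ 0.        ,  0.        ,  0.        ,  1.        ]])}
wrist {'K': array([[287.76804637,   0.        , 321.20221943],
       [  0.        , 287.76804637, 201.26796218],
       [  0.        ,   0.        ,   1.        ]]), 'dist_coeffs': array([-0.00434145,  0.        ,  0.        ,  0.        ,  0.        ]), 'camera_from_world': array([[ 0.2562578 ,  0.96660437, -0.0028166 , -0.62388949],
       [-0.93278175,  0.24652482, -0.26295195,  0.0355494 ],
       [-0.25347614,  0.07001076,  0.96480482, -0.37960165],
       [ 0.        ,  0.        ,  0.        ,  1.        ]])}
```

View pics/scene0.png

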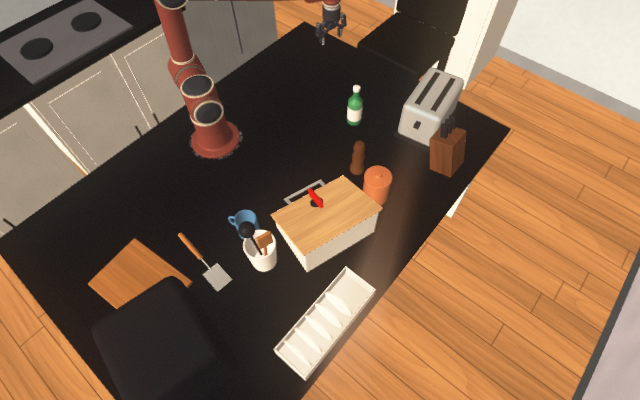

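View pics/side0.png

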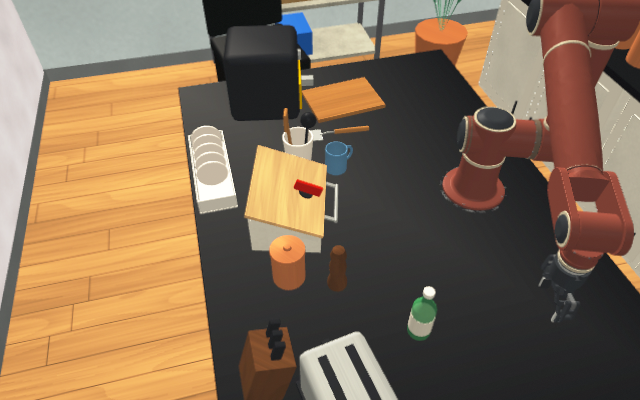

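View pics/wrist0.png

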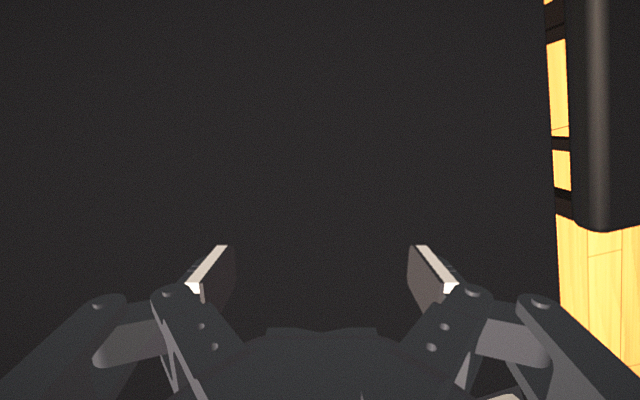

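The scene picture shows the bin at about (328,220), with its bar toward the robot, the red wing at (316,198), the mug at (245,222), the crock at (262,250), the mill at (358,157) and the canister at (377,185). In the side picture the wing is at (308,188) and the bar at (333,200). I'll zoom in.

```bash
python3 - <<'E'
import cv2,numpy as np
a=cv2.imread('pics/scene0.png')[150:280,220:400];b=cv2.imread('pics/side0.png')[110:260,230:370]
cv2.imwrite('pics/za.png',cv2.resize(a,None,fx=4.2,fy=4.2,interpolation=cv2.INTER_CUBIC))
cv2.imwrite('pics/zb.png',cv2.resize(b,None,fx=4,fy=4,interpolation=cv2.INTER_CUBIC))
E
```

```text
(no output)
```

View pics/za.png

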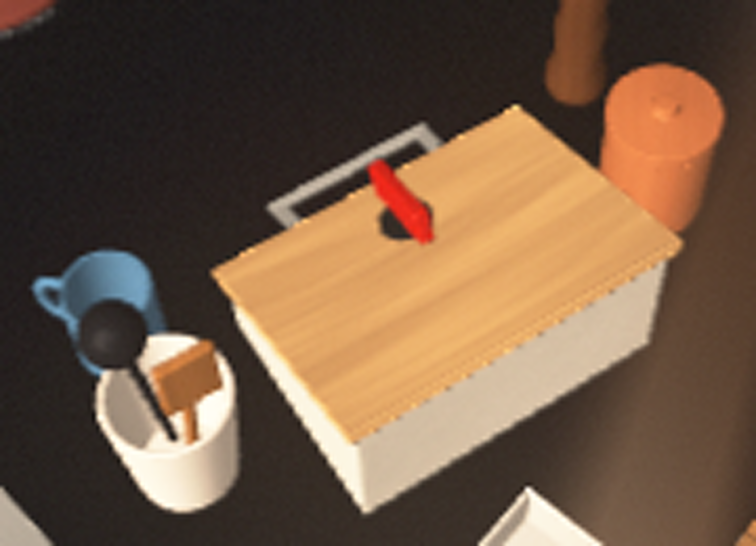

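View pics/zb.png

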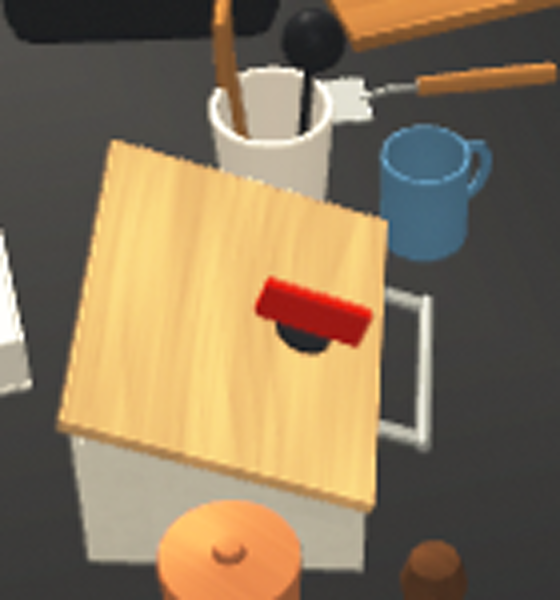

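```bash
cat > h.py <<'E'
import numpy as np,cv2
from station import ctrl
def ray(n,px,info=None):
    i=info or ctrl.camera_info(n);T=i['camera_from_world'];R=T[:3,:3];c=-R.T@T[:3,3]
    u=cv2.undistortPoints(np.array([[px]],float),i['K'],i['dist_coeffs'])[0,0]
    d=R.T@np.array([u[0],-u[1],-1]);return c,d/np.linalg.norm(d)
def tri(p,q,a='scene',b='side'):
    c1,d1=ray(a,p);c2,d2=ray(b,q)
    s=np.linalg.lstsq(np.c_[d1,-d2],c2-c1,rcond=None)[0]
    x,y=c1+s[0]*d1,c2+s[1]*d2;return (x+y)/2,np.linalg.norm(x-y)
def plane(n,px,z):
    c,d=ray(n,px);return c+d*(z-c[2])/d[2]
def proj(n,P):
    i=ctrl.camera_info(n);T=i['camera_from_world'];p=(np.atleast_2d(P)@T[:3,:3].T+T[:3,3])*[1,-1,-1]
    return cv2.projectPoints(p,np.zeros(3),np.zeros(3),i['K'],i['dist_coeffs'])[0][:,0]
E
python3 - <<'E'
from h import *
np.set_printoptions(precision=4,suppress=True)
S=lambda x,y:(x/4.2+220,y/4.2+150); D=lambda x,y:(x/4+230,y/4+110)
pts={'A':(S(213,272),D(387,220)),'B':(S(517,106),D(373,498)),'C':(S(682,240),D(60,424)),'D':(S(357,440),D(110,142)),
'barA':(S(270,208),D(429,298)),'barB':(S(427,126),D(426,445)),
'wingF':(S(376,165),D(368,315)),'wingB':(S(425,212),D(272,283))}
P={}
for k,(p,q) in pts.items():
    P[k],e=tri(p,q);print(k,P[k],round(e,4))
# Kabsch with known lid model: bin frame
th=.35;ex=np.array([np.cos(th),0,np.sin(th)]);ez=np.array([-np.sin(th),0,np.cos(th)]);ey=np.array([0,1,0.])
f=lambda x,y,z:x*ex+y*ey+z*ez   # rel hinge
M={'A':f(-.24,-.16,.012),'B':f(-.24,.16,.012),'C':f(0,.16,.012),'D':f(0,-.16,.012),'barA':f(-.28,-.08,0.006),'barB':f(-.28,.08,.006)}
a=np.array([M[k] for k in M]);b=np.array([P[k] for k in M])
am,bm=a.mean(0),b.mean(0);H=(a-am)[:,:2].T@(b-bm)[:,:2]
yaw=np.arctan2(H[0,1]-H[1,0],H[0,0]+H[1,1]);c,s=np.cos(yaw),np.sin(yaw);R=np.array([[c,-s,0],[s,c,0],[0,0,1]])
t=bm-R@am;print('yaw',yaw,'hinge',t);print((b-(a@R.T+t))*1000)
print(np.linalg.norm(P['A']-P['B']),np.linalg.norm(P['A']-P['D']))
np.savez('lid.npz',R=R,t=t)
E
```

```text
A [ 0.5002 -0.1506  0.0918] 0.0081
B [0.5945 0.1523 0.0978] 0.0086
C [0.8153 0.0879 0.1765] 0.0051
D [ 0.7265 -0.2148  0.1763] 0.0099
barA [ 0.4861 -0.0648  0.0759] 0.0072
barB [0.5354 0.0937 0.0763] 0.0096
wingF [0.5576 0.0011 0.1387] 0.0069
wingB [ 0.6316 -0.0225  0.1693] 0.0103
yaw -0.291458062280551 hinge [ 0.7689 -0.0638  0.1658]
[[-2.8897  0.5011 -2.9775]
 [-0.5146 -3.0882  2.9921]
 [ 4.3507 -2.7466 -0.5928]
 [ 7.5293  1.0877 -0.7735]
 [-5.9081 -0.5021  0.4544]
 [-2.5676  4.748   0.8973]]
0.3173179735918216 0.2500005371828208
```

```bash
cat >> h.py <<'E'
from scipy.spatial.transform import Rotation as Ro
np.set_printoptions(precision=4,suppress=True)
def lid(): 
    d=np.load('lid.npz');th=.35
    B=d['R']@np.array([[np.cos(th),0,-np.sin(th)],[0,1,0],[np.sin(th),0,np.cos(th)]])
    return B,d['t']   # columns = lid axes in world, hinge pt
def rows(Rt,pt,maxd=.045,maxa=8):
    o=ctrl.get_obs();R0=Ro.from_rotvec(o['tool_rot']);p0=o['tool_pos']
    w=(R0.inv()*Ro.from_matrix(Rt)).as_rotvec(degrees=True);d=pt-p0
    n=max(1,int(np.ceil(max(np.linalg.norm(d)/maxd,np.abs(w).max()/maxa))))
    print('dist',np.linalg.norm(d),'ang',np.linalg.norm(w),'n',n,'turn/row',np.round(w/n,2))
    R=R0
    for k in range(n):
        print([list(np.round(R.inv().apply(d/n)*100,2)),list(np.round(w/n,2))])
        R=R*Ro.from_rotvec(w/n,degrees=True)
def st():
    o=ctrl.get_obs();print('t',o['t'],'p',o['tool_pos'],'q',o['q'],'F',o['contact_force'],'M',o['wrist_torque'],'op',o['opening']);return o
E
python3 - <<'E'
from h import *
B,h=lid()
P=lambda x,y,z:h+B@[x,y,z]
for nm,w in dict(F=[.5576,.0011,.1387],B=[.6316,-.0225,.1693]).items(): print(nm,B.T@(np.array(w)-h))
print('bar',P(-.28,0,.006),'wing',P(-.172,0,.036))
for k,p,z in [('oil',(355,124),0),('mill',(357,173),0),('can',(378,170),.15),('mug',(247,213),.095),('crock',(259,238),.14),('spat',(205,262),0)]:print(k,plane('scene',p,z))
o=ctrl.get_obs();T=ctrl.camera_info('wrist')['camera_from_world'];R=Ro.from_rotvec(o['tool_rot'])
print('cam in tool',R.inv().apply(-T[:3,:3].T@T[:3,3]-o['tool_pos']),'look',R.inv().apply(-T[2,:3]),'up',R.inv().apply(T[1,:3]))
Rt=np.c_[-B[:,0],B[:,1],-B[:,2]];print(np.linalg.det(Rt), 'cur',R.as_matrix())
tp=P(-.2,0,.036)+B[:,2]*.30
print(tp);rows(Rt,tp)
E
```

```text
F [-0.2169  0.0014  0.0503]
B [-0.1335  0.0001  0.0524]
bar [0.515  0.0124 0.0754] wing [ 0.6023 -0.0138  0.1407]
oil [0.4231 0.4664 0.    ]
mill [0.5961 0.255  0.    ]
can [0.7052 0.2238 0.15  ]
mug [ 0.4349 -0.2019  0.095 ]
crock [ 0.5605 -0.2572  0.14  ]
spat [ 0.4143 -0.4163  0.    ]
cam in tool [0.0652 0.0002 0.0299] look [-0.2631 -0.0013  0.9648] up [0.9648 0.     0.2631]
1.0 cur [[-0.9667  0.2559 -0.0006]
 [ 0.2559  0.9667 -0.0015]
 [ 0.0002 -0.0016 -1.    ]]
[0.4786 0.0233 0.4129]
dist 0.6625026570570189 ang 20.150141016774153 n 15 turn/row [ 0.02 -1.34  0.12]
[[np.float64(-3.04), np.float64(-3.2), np.float64(-0.06)], [np.float64(0.02), np.float64(-1.34), np.float64(0.12)]]
[[np.float64(-3.05), np.float64(-3.19), np.float64(0.02)], [np.float64(0.02), np.float64(-1.34), np.float64(0.12)]]
[[np.float64(-3.06), np.float64(-3.19), np.float64(0.09)], [np.float64(0.02), np.float64(-1.34), np.float64(0.12)]]
[[np.float64(-3.06), np.float64(-3.18), np.float64(0.16)], [np.float64(0.02), np.float64(-1.34), np.float64(0.12)]]
[[np.float64(-3.06), np.float64(-3.17), np.float64(0.23)], [n
[... 512 characters left out ...]
12)]]
[[np.float64(-3.05), np.float64(-3.14), np.float64(0.59)], [np.float64(0.02), np.float64(-1.34), np.float64(0.12)]]
[[np.float64(-3.04), np.float64(-3.13), np.float64(0.67)], [np.float64(0.02), np.float64(-1.34), np.float64(0.12)]]
[[np.float64(-3.03), np.float64(-3.12), np.float64(0.74)], [np.float64(0.02), np.float64(-1.34), np.float64(0.12)]]
[[np.float64(-3.02), np.float64(-3.12), np.float64(0.81)], [np.float64(0.02), np.float64(-1.34), np.float64(0.12)]]
[[np.float64(-3.01), np.float64(-3.11), np.float64(0.88)], [np.float64(0.02), np.float64(-1.34), np.float64(0.12)]]
[[np.float64(-2.99), np.float64(-3.1), np.float64(0.95)], [np.float64(0.02), np.float64(-1.34), np.float64(0.12)]]
```

Emit:
jog_arm:
  steps:
    - [[-3.0,-3.2,-1],[0,-1.3,0]]
    - [[-3.0,-3.2,-1],[0,-1.3,0]]
    - [[-3.0,-3.2,-1],[0,-1.3,0]]
    - [[-3.0,-3.2,0],[0,-1.3,0]]
    - [[-3.0,-3.2,0.2],[0,-1.3,0]]
    - [[-3.0,-3.2,0.3],[0,-1.3,0]]
    - [[-3.0,-3.2,0.4],[0,-1.3,0]]
    - [[-3.0,-3.2,0.5],[0,-1.3,0]]
  fingers: 0

```text
t: 0.95
tool_pos: [0.3295, 0.288, 0.4373]
tool_rot: [0.365, 2.933, -0.047]
contact_force: [1.2, 0.5, 0.4]
opening: 0.0424
```

```bash
python3 - <<'E'
from h import *
st();B,h=lid()
Rt=np.c_[-B[:,0],B[:,1],-B[:,2]]
rows(Rt,h+B@[-.2,0,.336])
E
```

```text
t 0.95 p [0.3295 0.288  0.4373] q [ 0.5832 -0.4658  2.0068 -0.1448  1.4806 -0.7357] F [1.1882 0.4651 0.371 ] M [0.0297 0.0531 0.0376] op 0.042433441467565614
dist 0.3048228289450314 ang 9.620480757850059 n 7 turn/row [ 0.03 -1.33  0.36]
[[np.float64(-2.87), np.float64(-3.14), np.float64(0.93)], [np.float64(0.03), np.float64(-1.33), np.float64(0.36)]]
[[np.float64(-2.87), np.float64(-3.12), np.float64(1.0)], [np.float64(0.03), np.float64(-1.33), np.float64(0.36)]]
[[np.float64(-2.86), np.float64(-3.1), np.float64(1.06)], [np.float64(0.03), np.float64(-1.33), np.float64(0.36)]]
[[np.float64(-2.86), np.float64(-3.08), np.float64(1.13)], [np.float64(0.03), np.float64(-1.33), np.float64(0.36)]]
[[np.float64(-2.85), np.float64(-3.07), np.float64(1.2)], [np.float64(0.03), np.float64(-1.33), np.float64(0.36)]]
[[np.float64(-2.84), np.float64(-3.05), np.float64(1.27)], [np.float64(0.03), np.float64(-1.33), np.float64(0.36)]]
[[np.float64(-2.83), np.float64(-3.03), np.float64(1.33)], [np.float64(0.03), np.float64(-1.33), np.float64(0.36)]]
```

Emit:
jog_arm:
  steps:
    - [[-2.9,-3.1,0.9],[0,-1.3,0.4]]
    - [[-2.9,-3.1,1.0],[0,-1.3,0.4]]
    - [[-2.9,-3.1,1.1],[0,-1.3,0.4]]
    - [[-2.8,-3.1,1.1],[0,-1.3,0.4]]
    - [[-2.8,-3.1,1.2],[0,-1.3,0.3]]
    - [[-2.8,-3.1,1.3],[0,-1.3,0.3]]
    - [[-2.8,-3.0,1.3],[0,-1.3,0.3]]
    - [[0,0,0],[0,0,0]]

```text
t: 1.75
tool_pos: [0.4805, 0.0073, 0.4108]
tool_rot: [0.415, 2.757, -0.07]
contact_force: [-0.9, -0.1, -0.6]
opening: 0.0426
```

```bash
python3 - <<'E'
from h import *
st();B,h=lid()
im=ctrl.get_image('wrist');cv2.imwrite('pics/w1.png',im[:,:,::-1])
for n,p in dict(wingFtop=(-.22,0,.054),wingBtop=(-.13,0,.054),c1=(-.24,.16,.012),c2=(-.24,-.16,.012),c3=(0,.16,.012),c4=(0,-.16,.012),barL=(-.28,.082,.006),barR=(-.28,-.082,.006)).items(): print(n,proj('wrist',h+B@np.array(p)))
st()
E
```

```text
t 1.75 p [0.4805 0.0073 0.4108] q [-0.1274 -0.4008  2.0121 -0.0604  1.1792 -1.3864] F [-0.9325 -0.0572 -0.6498] M [-0.0339  0.1486 -0.0191] op 0.04258437053658298
wingFtop [[335.8992 169.6547]]
wingBtop [[335.1822 263.6586]]
c1 [[495.4711 141.7682]]
c2 [[172.3139 143.7877]]
c3 [[464.5084 343.1579]]
c4 [[201.0204 344.7885]]
barL [[418.1867  99.8968]]
barR [[249.5378 100.9512]]
t 1.8 p [0.4799 0.0088 0.4109] q [-0.1246 -0.4021  2.0129 -0.0598  1.1807 -1.3852] F [-1.1524  0.3349  0.0619] M [ 0.0588  0.1332 -0.0348] op 0.04265341612398417
```

View pics/w1.png

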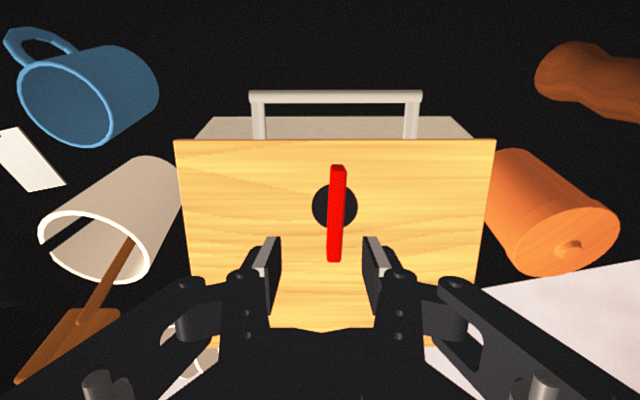

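The wrist view matches the prediction closely: the lid front edge is at row 139, the bar at row 97, and the wing runs from (337,165) to (334,262). Everything sits about 3 px, or 3 mm, further front than modelled. I'll shift the model and straddle the wing's front end.

```bash
python3 - <<'E'
from h import *
d=np.load('lid.npz');R=d['R']@Ro.from_euler('z',.003).as_matrix();t=d['t']-R@[.003,0,0];np.savez('lid.npz',R=R,t=t)
B,h=lid();Rt=np.c_[-B[:,0],B[:,1],-B[:,2]]
rows(Rt,h+B@[-.205,0,.196],maxd=.025)
E
```

```text
dist 0.136384525401643 ang 0.5896809880929291 n 6 turn/row [ 0.01  0.05 -0.09]
[[np.float64(0.22), np.float64(0.21), np.float64(2.25)], [np.float64(0.01), np.float64(0.05), np.float64(-0.09)]]
[[np.float64(0.21), np.float64(0.21), np.float64(2.25)], [np.float64(0.01), np.float64(0.05), np.float64(-0.09)]]
[[np.float64(0.21), np.float64(0.21), np.float64(2.25)], [np.float64(0.01), np.float64(0.05), np.float64(-0.09)]]
[[np.float64(0.21), np.float64(0.21), np.float64(2.25)], [np.float64(0.01), np.float64(0.05), np.float64(-0.09)]]
[[np.float64(0.21), np.float64(0.21), np.float64(2.25)], [np.float64(0.01), np.float64(0.05), np.float64(-0.09)]]
[[np.float64(0.21), np.float64(0.21), np.float64(2.25)], [np.float64(0.01), np.float64(0.05), np.float64(-0.09)]]
```

Emit:
jog_arm:
  steps:
    - [[0.7,0.6,0],[0,0,-0.3]]
    - [[0.6,0.6,0],[0,0,-0.3]]
    - [[0,0,2.5],[0,0,0]]
    - [[0,0,2.5],[0,0,0]]
    - [[0,0,2.0],[0,0,0]]
    - [[0,0,0],[0,0,0]]

```text
t: 2.4
tool_pos: [0.4919, 0.0266, 0.3397]
tool_rot: [0.38, 2.761, -0.064]
contact_force: [0.2, 1.9, -0.6]
opening: 0.0426
```

```bash
python3 - <<'E'
from h import *
B,h=lid();Rt=np.c_[-B[:,0],B[:,1],-B[:,2]]
im=ctrl.get_image('wrist');cv2.imwrite('pics/w2.png',im[:,:,::-1])
o=st();print('TCP in lid',B.T@(o['tool_pos']-h))
rows(Rt,h+B@[-.205,0,.196],maxd=.025)
E
```

```text
t 2.45 p [0.4921 0.0267 0.3412] q [-0.0833 -0.3135  2.0638 -0.073   1.039  -1.3547] F [ 0.4896 -0.423   0.3258] M [ 0.0446  0.1347 -0.0375] op 0.04259752710192247
TCP in lid [-0.2105  0.008   0.2636]
dist 0.06827115547337487 ang 1.0417347062669438 n 3 turn/row [0.17 0.17 0.25]
[[np.float64(-0.16), np.float64(-0.29), np.float64(2.25)], [np.float64(0.17), np.float64(0.17), np.float64(0.25)]]
[[np.float64(-0.17), np.float64(-0.28), np.float64(2.25)], [np.float64(0.17), np.float64(0.17), np.float64(0.25)]]
[[np.float64(-0.17), np.float64(-0.27), np.float64(2.25)], [np.float64(0.17), np.float64(0.17), np.float64(0.25)]]
```

View pics/w2.png

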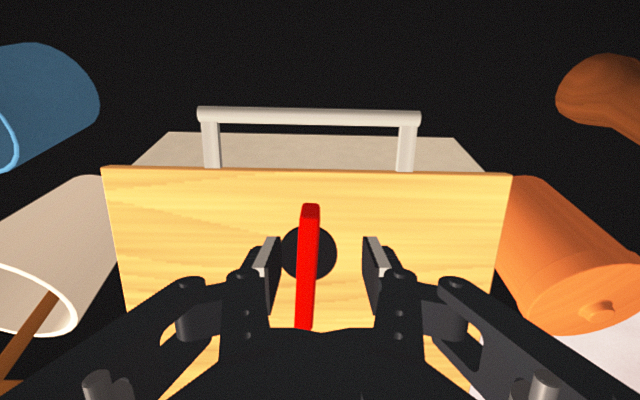

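The wing is at column 305–310, left of the finger centre at about 320, which agrees with the computed 8 mm offset. I'll correct that and descend.

Emit:
jog_arm:
  steps:
    - [[-0.3,-0.4,0.5],[0.3,0.3,0.4]]
    - [[-0.2,-0.4,0.5],[0.2,0.2,0.4]]
    - [[0,0,0],[0,0,0]]

```text
t: 2.75
tool_pos: [0.498, 0.0183, 0.3367]
tool_rot: [0.398, 2.761, -0.07]
contact_force: [0.1, -0.3, -1.0]
opening: 0.0429
```

```bash
python3 - <<'E'
from h import *
B,h=lid();Rt=np.c_[-B[:,0],B[:,1],-B[:,2]]
o=st();print('TCP in lid',B.T@(o['tool_pos']-h))
rows(Rt,h+B@[-.205,0,.196],maxd=.025)
E
```

```text
t 2.75 p [0.498  0.0183 0.3367] q [-0.0991 -0.2927  2.055  -0.0745  1.0312 -1.3564] F [ 0.0841 -0.3481 -1.0287] M [ 0.0547  0.1484 -0.0372] op 0.042868608897045045
TCP in lid [-0.2045  0.0016  0.2566]
dist 0.060608012178161905 ang 0.3083749933701799 n 3 turn/row [0.03 0.09 0.03]
[[np.float64(0.03), np.float64(-0.06), np.float64(2.02)], [np.float64(0.03), np.float64(0.09), np.float64(0.03)]]
[[np.float64(0.02), np.float64(-0.06), np.float64(2.02)], [np.float64(0.03), np.float64(0.09), np.float64(0.03)]]
[[np.float64(0.02), np.float64(-0.05), np.float64(2.02)], [np.float64(0.03), np.float64(0.09), np.float64(0.03)]]
```

Emit:
jog_arm:
  steps:
    - [[0,-0.1,2.0],[0,0.1,0]]
    - [[0,-0.1,2.0],[0,0.1,0]]
    - [[0,0,1.0],[0,0.1,0]]
    - [[0,0,0.5],[0,0,0]]
    - [[0,0,0],[0,0,0]]

```text
t: 3.25
tool_pos: [0.5179, 0.01, 0.2886]
tool_rot: [0.4, 2.758, -0.069]
contact_force: [0.1, 0.4, -0.2]
opening: 0.043
```

```bash
python3 - <<'E'
from h import *
B,h=lid();Rt=np.c_[-B[:,0],B[:,1],-B[:,2]]
im=ctrl.get_image('wrist');cv2.imwrite('pics/w3.png',im[:,:,::-1])
o=st();print('TCP in lid',B.T@(o['tool_pos']-h))
rows(Rt,h+B@[-.205,0,.196],maxd=.025)
im=ctrl.get_image('side')[110:260,230:400];cv2.imwrite('pics/s3.png',cv2.resize(im[:,:,::-1],None,fx=4,fy=4))
E
```

```text
t 3.3 p [0.518  0.0101 0.2891] q [-0.1122 -0.1864  2.0516 -0.0736  0.9238 -1.3607] F [ 0.9581  0.0552 -0.1577] M [ 0.0944  0.1328 -0.029 ] op 0.04266643356740903
TCP in lid [-0.2006 -0.0006  0.2045]
dist 0.009569606977333072 ang 0.5164922686574113 n 1 turn/row [ 0.17  0.49 -0.02]
[[np.float64(0.44), np.float64(0.05), np.float64(0.85)], [np.float64(0.17), np.float64(0.49), np.float64(-0.02)]]
```

View pics/w3.png

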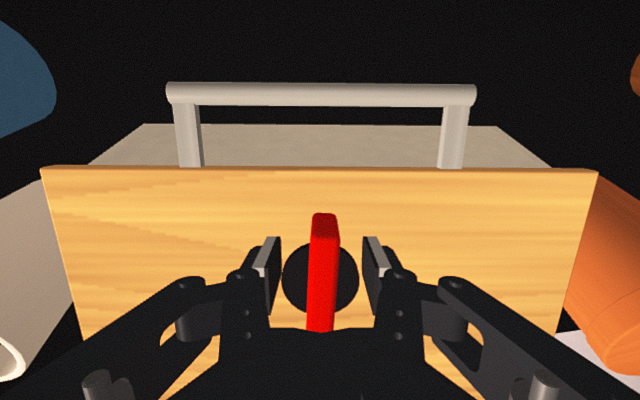

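View pics/s3.png

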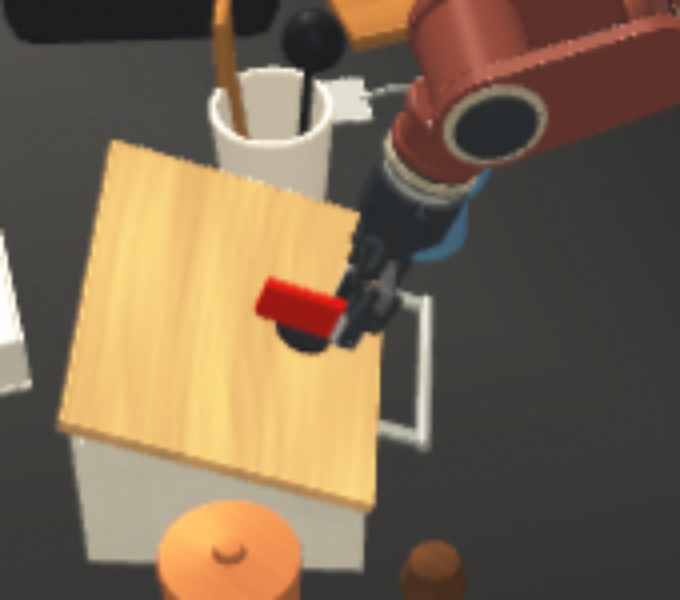

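The fingers straddle the wing's front end: the wing is at columns 310–337 between pads at 268 and 375. I'll go a little lower, then feel in +y.

Emit:
jog_arm:
  steps:
    - [[0.4,0,0.6],[0,0.5,0]]
    - [[0,0,0],[0,0,0]]
    - [[0,0.4,0],[0,0,0]]
    - [[0,0.4,0],[0,0,0]]
    - [[0,0.2,0],[0,0,0]]

```text
t: 3.85
tool_pos: [0.5196, 0.021, 0.2844]
tool_rot: [0.401, 2.761, -0.066]
contact_force: [-1.0, -0.4, -0.2]
opening: 0.0425
```

```bash
cat > chk.py <<'E'
from h import *
B,h=lid();o=ctrl.get_obs();print('t',o['t'],'TCP lid mm',1000*(B.T@(o['tool_pos']-h)),'F lid',B.T@o['contact_force'],'M',B.T@o['wrist_torque'],'tool y in lid',B.T@Ro.from_rotvec(o['tool_rot']).as_matrix()[:,1],'q6',o['q'][5])
E
python3 chk.py
```

```text
t 3.85 TCP lid mm [-203.6767   10.3862  200.5378] F lid [-0.8442 -0.6493  0.0858] M [0.0392 0.15   0.0118] tool y in lid [0.0007 1.     0.0038] q6 -1.3337223008874408
```

Emit:
jog_arm:
  steps:
    - [[0,0.2,0.2],[0,0,0]]
    - [[0,0.2,0.1],[0,0,0]]
    - [[0,0.2,0],[0,0,0]]

```text
t: 4.15
tool_pos: [0.5224, 0.0264, 0.2818]
tool_rot: [0.4, 2.763, -0.072]
contact_force: [-5.0, -4.6, 1.9]
opening: 0.0424
```

```bash
python3 chk.py
```

```text
t 4.15 TCP lid mm [-203.521    16.3645  197.7681] F lid [-2.6226 -5.8025  2.9724] M [-1.0115  0.3849 -0.0959] tool y in lid [-0.0012  1.     -0.0003] q6 -1.317129493632245
```

Emit:
jog_arm:
  steps:
    - [[0,0.2,0],[0,0,0]]
    - [[0,0.2,0],[0,0,0]]

```text
t: 4.35
tool_pos: [0.5232, 0.0292, 0.2817]
tool_rot: [0.4, 2.766, -0.08]
contact_force: [-3.9, -4.5, 2.4]
opening: 0.0425
```

```bash
python3 chk.py
```

```text
t 4.35 TCP lid mm [-203.578    19.2335  197.6229] F lid [-1.4753 -5.4438  3.0817] M [-0.9226  0.3024 -0.0722] tool y in lid [-0.0022  1.     -0.006 ] q6 -1.306094543779504
```

Emit:
jog_arm:
  steps:
    - [[0,0.2,0],[0,0,0]]
    - [[0,0.2,0],[0,0,0]]

```text
t: 4.55
tool_pos: [0.5241, 0.0318, 0.2816]
tool_rot: [0.401, 2.768, -0.088]
contact_force: [-2.8, -5.0, 2.1]
opening: 0.0424
```

```bash
python3 chk.py
```

```text
t 4.55 TCP lid mm [-203.5254   22.0317  197.5224] F lid [-0.4972 -5.5725  2.3839] M [-0.9275  0.2455 -0.0589] tool y in lid [-0.003   0.9999 -0.0116] q6 -1.2951732533488747
```

Contact came at y≈14 mm and the wing yields at a steady 5.5 N. I'll carry on carefully past 0.35 rad (y≈26–28 mm).

Emit:
jog_arm:
  steps:
    - [[0,0.2,0],[0.2,0,0]]
    - [[0,0.2,0],[0.2,0,0]]

```text
t: 4.75
tool_pos: [0.525, 0.0342, 0.2814]
tool_rot: [0.403, 2.771, -0.107]
contact_force: [-2.6, -6.4, 2.7]
opening: 0.0431
```

```bash
python3 chk.py
```

```text
t 4.75 TCP lid mm [-203.3895   24.5577  197.2436] F lid [ 0.3148 -6.8366  2.7209] M [-1.0838  0.1267 -0.0588] tool y in lid [-0.0041  0.9997 -0.0252] q6 -1.277312684930333
```

Emit:
jog_arm:
  steps:
    - [[0,0.2,0],[0.2,0,0]]

```text
t: 4.85
tool_pos: [0.5255, 0.0352, 0.2812]
tool_rot: [0.404, 2.772, -0.117]
contact_force: [-3.4, -6.5, 1.7]
opening: 0.0429
```

```bash
python3 chk.py
```

```text
t 4.85 TCP lid mm [-203.2801   25.6671  197.052 ] F lid [-0.7071 -7.1552  2.0997] M [-1.1093  0.151  -0.1116] tool y in lid [-0.0047  0.9995 -0.0326] q6 -1.2684072934555648
```

Emit:
jog_arm:
  steps:
    - [[0,0.2,0],[0.2,0,0]]

```text
t: 4.95
tool_pos: [0.5259, 0.0362, 0.2811]
tool_rot: [0.405, 2.773, -0.127]
contact_force: [-2.9, -6.5, 1.3]
opening: 0.0424
```

```bash
python3 chk.py
```

```text
t 4.95 TCP lid mm [-203.1938   26.7666  196.8453] F lid [-0.4457 -7.0876  1.5393] M [-1.0456  0.187  -0.0893] tool y in lid [-0.0052  0.9992 -0.0399] q6 -1.2595709164775195
```

The tilt has drifted, and my rx had the wrong sign: the tool now leans 2.3°, so the tip is only at y≈20 mm. I'll correct it slowly, which moves the tip on.

Emit:
jog_arm:
  steps:
    - [[0,0.0,0],[-0.6,0,0]]
    - [[0,0.0,0],[-0.6,0,0]]

```text
t: 5.15
tool_pos: [0.5257, 0.0343, 0.2814]
tool_rot: [0.4, 2.775, -0.109]
contact_force: [-6.0, -6.8, 5.5]
opening: 0.043
```

```bash
cat > chk.py <<'E'
from h import *
B,h=lid();o=ctrl.get_obs();R=B.T@Ro.from_rotvec(o['tool_rot']).as_matrix();p=B.T@(o['tool_pos']-h)
print('t',o['t'],'TCP mm',1000*p,'tip',1000*(p+.168*R[:,2]),'F lid',B.T@o['contact_force'],'|F|',np.linalg.norm(o['contact_force']),'y',R[:,1],'z',R[:,2],'q6',o['q'][5])
E
python3 chk.py
```

```text
t 5.15 TCP mm [-202.8176   24.9022  197.0552] tip [-203.8801   20.37     29.1197] F lid [-1.67   -8.1764  6.4948] |F| 10.574746134442194 y [-0.007   0.9996 -0.0269] z [-0.0063 -0.027  -0.9996] q6 -1.2790658577158291
```

Emit:
jog_arm:
  steps:
    - [[0,0.0,0],[-0.8,0,0]]
    - [[0,0.0,0],[-0.8,0,0]]

```text
t: 5.35
tool_pos: [0.5252, 0.0318, 0.282]
tool_rot: [0.393, 2.777, -0.084]
contact_force: [-7.1, -7.6, 6.4]
opening: 0.0429
```

```bash
python3 chk.py
```

```text
t 5.35 TCP mm [-202.3597   22.2988  197.5647] tip [-203.925    20.8332   29.5783] F lid [-2.1364 -9.248   7.5973] |F| 12.157630087843883 y [-0.0088  0.9999 -0.0086] z [-0.0093 -0.0087 -0.9999] q6 -1.3058082494713452
```

```bash
python3 - <<'E'
from h import *
im=ctrl.get_image('wrist');cv2.imwrite('pics/w4.png',cv2.resize(im[150:400,200:460,::-1],None,fx=2,fy=2))
E
python3 chk.py
```

```text
t 5.4 TCP mm [-202.3442   22.1565  197.5622] tip [-203.9176   20.7565   29.5754] F lid [-1.8724 -9.2825  5.6487] |F| 11.026296649555261 y [-0.0084  0.9999 -0.0083] z [-0.0094 -0.0083 -0.9999] q6 -1.3062192965798527
```

View pics/w4.png

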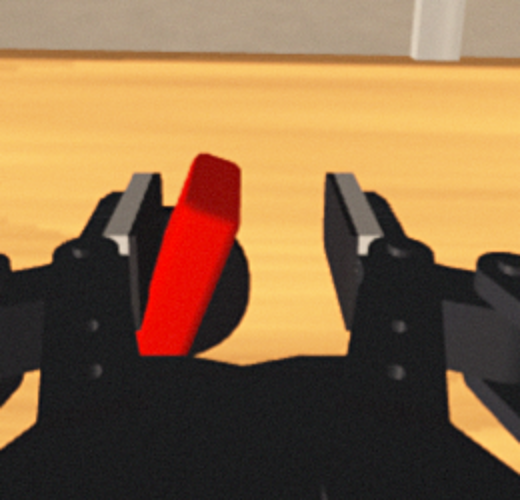

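The wing has turned with its front end toward +y, to roughly 0.3 rad. One more small push should tell a stop from friction.

Emit:
jog_arm:
  steps:
    - [[0,0.2,0],[-0.3,0,0]]
    - [[0,0.2,0],[-0.3,0,0]]

```text
t: 5.6
tool_pos: [0.5256, 0.0321, 0.2822]
tool_rot: [0.392, 2.78, -0.086]
contact_force: [-6.0, -11.1, 4.6]
opening: 0.0427
```

```bash
python3 chk.py
```

```text
t 5.6 TCP mm [-202.0155   22.7268  197.6067] tip [-204.0571   20.9805   29.6282] F lid [ -0.8982 -12.3413   5.2138] |F| 13.42747208489178 y [-0.0103  0.9999 -0.0103] z [-0.0122 -0.0104 -0.9999] q6 -1.3056219775402433
```

The tip moved 0.2 mm and the force rose 3 N, so this is the stop at −0.35. The free way is positive (front end toward −y), so I'll back off and go there.

Emit:
jog_arm:
  steps:
    - [[0,-0.8,0],[-0.1,-0.2,-0.2]]
    - [[0,-0.8,0],[-0.1,-0.2,-0.2]]
    - [[0,-0.6,0],[-0.1,-0.2,0]]
    - [[0,-0.4,0],[0,0,0]]
    - [[0,-0.2,0],[0,0,0]]

```text
t: 6.1
tool_pos: [0.5172, 0.0042, 0.2817]
tool_rot: [0.38, 2.772, -0.076]
contact_force: [-0.3, 2.8, 0.7]
opening: 0.0426
```

```bash
python3 chk.py
```

```text
t 6.1 TCP mm [-202.3113   -6.4283  197.2031] tip [-202.8486   -6.6804   29.2041] F lid [-0.7543  2.6044  1.0132] |F| 2.894531388532646 y [-0.016   0.9999 -0.0014] z [-0.0032 -0.0015 -1.    ] q6 -1.3885558007136996
```

```bash
cat > arc.py <<'E'
import sys
from h import *
from h import lid
exec(open('chk.py').read())
phi=float(sys.argv[1]);off=float(sys.argv[2]);da=float(sys.argv[3])
C=np.array([-.172,0,0])
R0=R;tool0=np.array([[-1,0,0],[0,1,0],[0,0,-1.]])
cur=np.arctan2(-R0[0,1],R0[1,1]);n=max(1,int(np.ceil(abs(phi-cur)/np.radians(da))))
print('cur',cur,n)
Rp,pp=R0,p
for k in range(1,n+1):
    f=cur+(phi-cur)*k/n;Z=Ro.from_euler('z',f).as_matrix()
    Rt=Z@tool0;pt=C+Z@np.array([-.032,off,0]);pt[2]=.197
    print(np.round(Rp.T@(pt-pp)*100,2).tolist(),np.round(Ro.from_matrix(Rp.T@Rt).as_rotvec(degrees=True),2).tolist())
    Rp,pp=Rt,pt
E
python3 arc.py 0.5 -.012 5
```

```text
t 6.1 TCP mm [-202.3113   -6.4283  197.2031] tip [-202.8486   -6.6804   29.2041] F lid [-0.7543  2.6044  1.0132] |F| 2.894531388532646 y [-0.016   0.9999 -0.0014] z [-0.0032 -0.0015 -1.    ] q6 -1.3885558007136996
cur 0.016018954107272425 6
[0.05, -0.86, 0.02] [-0.08, -0.19, -4.62]
[-0.11, -0.25, 0.0] [0.0, 0.0, -4.62]
[-0.11, -0.25, 0.0] [0.0, 0.0, -4.62]
[-0.11, -0.25, 0.0] [0.0, 0.0, -4.62]
[-0.11, -0.25, 0.0] [0.0, 0.0, -4.62]
[-0.11, -0.25, 0.0] [0.0, 0.0, -4.62]
```

Emit:
jog_arm:
  steps:
    - [[0,-0.3,0],[0,0,-2]]
    - [[0,-0.4,0],[0,0,-3]]
    - [[-0.1,-0.4,0],[0,0,-4]]
    - [[-0.1,-0.3,0],[0,0,-4.6]]

```text
t: 6.5
tool_pos: [0.5156, -0.0088, 0.2824]
tool_rot: [0.036, 2.806, -0.13]
contact_force: [-0.2, 2.4, 0.2]
opening: 0.0427
```

```bash
python3 arc.py 0.5 -.012 5
```

```text
t 6.5 TCP mm [-200.0107  -19.3655  197.0899] tip [-200.8952  -18.9808   29.0927] F lid [-0.7403  2.271   0.532 ] |F| 2.4471521793775257 y [-0.2591  0.9658  0.0036] z [-0.0053  0.0023 -1.    ] q6 -1.67185487515412
cur 0.2620688101801364 3
[-0.11, -0.31, 0.01] [0.21, -0.25, -4.54]
[-0.11, -0.25, 0.0] [0.0, 0.0, -4.54]
[-0.11, -0.25, 0.0] [0.0, 0.0, -4.54]
```

Emit:
jog_arm:
  steps:
    - [[-0.1,-0.3,0],[0,0,-4.5]]
    - [[-0.1,-0.3,0],[0,0,-4.5]]
    - [[-0.1,-0.3,0],[0,0,-4.5]]

```text
t: 6.8
tool_pos: [0.5186, -0.0171, 0.2842]
tool_rot: [-0.31, 2.8, -0.184]
contact_force: [-1.0, 3.1, -0.1]
opening: 0.0429
```

```bash
python3 - <<'E'
from h import *
im=ctrl.get_image('wrist');cv2.imwrite('pics/w5.png',cv2.resize(im[150:400,150:460,::-1],None,fx=2,fy=2))
E
python3 arc.py 0.9 -.012 5
```

```text
t 6.85 TCP mm [-194.2588  -26.655   197.0651] tip [-195.3272  -26.0152   29.0697] F lid [-0.9608  0.5643 -0.8258] |F| 1.386940180685644 y [-0.4882  0.8727  0.0064] z [-0.0064  0.0038 -1.    ] q6 -1.9415165490932826
cur 0.5100522770543767 5
[-0.15, -0.21, 0.0] [0.38, -0.2, -4.47]
[-0.1, -0.25, 0.0] [0.0, 0.0, -4.47]
[-0.1, -0.25, 0.0] [0.0, 0.0, -4.47]
[-0.1, -0.25, 0.0] [0.0, 0.0, -4.47]
[-0.1, -0.25, 0.0] [0.0, 0.0, -4.47]
```

View pics/w5.png

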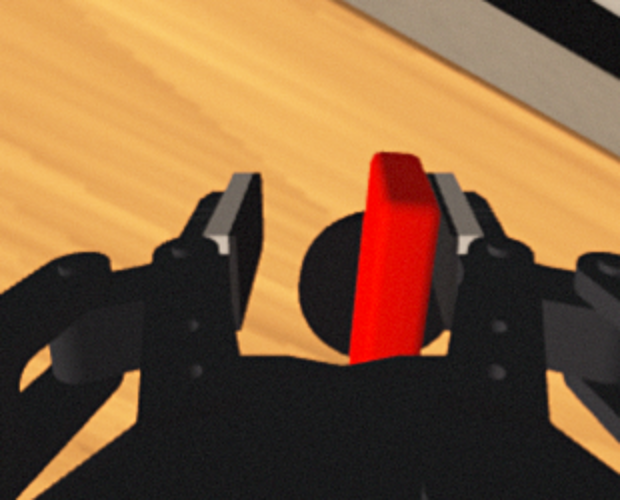

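The wing follows at about 2–3 N and has passed 0.4 rad, so this is the free way. I'll continue.

Emit:
jog_arm:
  steps:
    - [[-0.1,-0.3,0],[0.2,0,-4.5]]
    - [[-0.1,-0.3,0],[0.2,0,-4.5]]
    - [[-0.1,-0.3,0],[0,0,-4.5]]
    - [[-0.1,-0.3,0],[0,0,-4.5]]
    - [[-0.1,-0.3,0],[0,0,-4.5]]

```text
t: 7.35
tool_pos: [0.5279, -0.0282, 0.2886]
tool_rot: [-0.871, 2.707, -0.28]
contact_force: [-0.4, 2.7, 2.1]
opening: 0.043
```

```bash
python3 arc.py 1.35 -.013 5
```

```text
t 7.35 TCP mm [-181.6628  -34.4123  197.0406] tip [-182.4794  -34.3937   29.0426] F lid [-0.3656  2.4497  2.3454] |F| 3.411075091739083 y [-0.7902  0.6128  0.0039] z [-0.0049  0.0001 -1.    ] q6 -2.361201999718124
cur 0.9111372812246457 6
[-0.22, -0.18, 0.0] [0.23, -0.16, -4.19]
[-0.1, -0.23, 0.0] [0.0, 0.0, -4.19]
[-0.1, -0.23, 0.0] [0.0, 0.0, -4.19]
[-0.1, -0.23, 0.0] [0.0, 0.0, -4.19]
[-0.1, -0.23, 0.0] [0.0, 0.0, -4.19]
[-0.1, -0.23, 0.0] [0.0, 0.0, -4.19]
```

Emit:
jog_arm:
  steps:
    - [[-0.2,-0.2,0],[0.2,0,-4.2]]
    - [[-0.1,-0.3,0],[0,0,-4.2]]
    - [[-0.1,-0.3,0],[0,0,-4.2]]
    - [[-0.1,-0.3,0],[0,0,-4.2]]
    - [[-0.1,-0.3,0],[0,0,-4.2]]
    - [[-0.1,-0.3,0],[0,0,-4.2]]

```text
t: 7.95
tool_pos: [0.5433, -0.0334, 0.2938]
tool_rot: [-1.476, 2.483, -0.367]
contact_force: [-1.6, 2.1, 0.3]
opening: 0.0429
```

```bash
python3 - <<'E'
from h import *
im=ctrl.get_image('wrist');cv2.imwrite('pics/w6.png',im[:,:,::-1])
E
python3 arc.py 1.4 -.013 5
```

```text
t 8.0 TCP mm [-164.2304  -35.1621  196.3825] tip [-165.6848  -35.459    28.3891] F lid [-1.1259 -0.9403  0.5003] |F| 1.5498785942029698 y [-0.9786  0.2058  0.0081] z [-0.0087 -0.0018 -1.    ] q6 -2.8181856271379844
cur 1.363511492452265 1
[-0.13, 0.07, -0.06] [0.47, -0.19, -2.09]
```

View pics/w6.png

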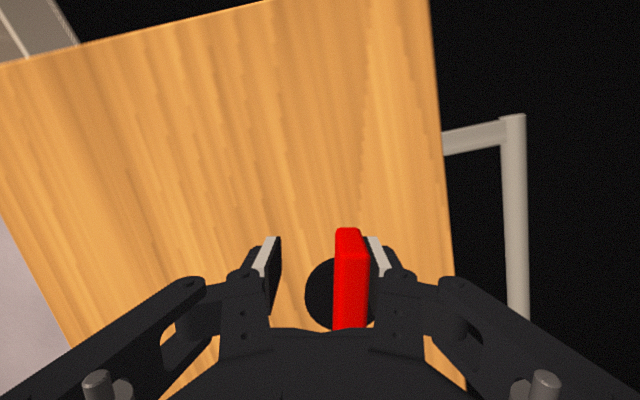

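The wing is parallel to the pads at about 1.33 rad and the lid is still shut. I'll back off, retract, and turn the tool for the bar grasp with the jaws along the lid's x.

Emit:
jog_arm:
  steps:
    - [[0,0.4,0],[0,0,0]]
    - [[0,0,-2.5],[0,0,0]]
    - [[0,0,-3.0],[0,0,0]]
    - [[0,0,-3.0],[0,0,0]]
    - [[0,0,-1.5],[0,0,7]]
    - [[0,0,0],[0,0,8.5]]
    - [[0,0,0],[0,0,8.5]]
    - [[0,0,0],[0,0,8.5]]

```text
t: 8.8
tool_pos: [0.5052, -0.0219, 0.3902]
tool_rot: [-0.682, 2.752, -0.259]
contact_force: [-0.6, -0.3, -0.1]
opening: 0.0425
```

```bash
python3 chk.py; python3 - <<'E'
from h import *
B,h=lid();Z=Ro.from_euler('z',-np.pi/2).as_matrix()
Rt=B@Z@np.diag([-1,1,-1.])
rows(Rt,h+B@[-.28,0,.28],maxd=.04)
E
```

```text
t 8.8 TCP mm [-168.898   -34.8248  300.5583] tip [-169.5451  -35.9022  132.563 ] F lid [-0.4596 -0.4316  0.097 ] |F| 0.6378716874098581 y [-0.6999  0.7142 -0.0019] z [-0.0039 -0.0064 -1.    ] q6 -2.2254602854142194
dist 0.11823308133176219 ang 134.42288994491605 n 17 turn/row [-0.03 -0.    7.91]
[[np.float64(0.32), np.float64(0.6), np.float64(0.12)], [np.float64(-0.03), np.float64(-0.0), np.float64(7.91)]]
[[np.float64(0.4), np.float64(0.55), np.float64(0.12)], [np.float64(-0.03), np.float64(-0.0), np.float64(7.91)]]
[[np.float64(0.47), np.float64(0.49), np.float64(0.12)], [np.float64(-0.03), np.float64(-0.0), np.float64(7.91)]]
[[np.float64(0.54), np.float64(0.42), np.float64(0.12)], [np.float64(-0.03), np.float64(-0.0), np.float64(7.91)]]
[[np.float64(0.59), np.float64(0.34), np.float64(0.12)], [np.float64(-0.03), np.float64(-0.0), np.float64(7.91)]]
[[np.float64(0.63), np.float64(0.26), np.float64(0.12)], [np.float64(-0.03), np.float64(-0.0), np.float64(7.91)]]
[[np.float64(0.66), np.float64(0.17), np.float64(0.12)], [np.float64(-0.03), np.float64(-0.0), np.float64(7.91)]]
[[np.fl
[... 440 characters left out ...]
64(7.91)]]
[[np.float64(0.62), np.float64(-0.29), np.float64(0.12)], [np.float64(-0.03), np.float64(-0.0), np.float64(7.91)]]
[[np.float64(0.57), np.float64(-0.37), np.float64(0.12)], [np.float64(-0.03), np.float64(-0.0), np.float64(7.91)]]
[[np.float64(0.52), np.float64(-0.45), np.float64(0.12)], [np.float64(-0.03), np.float64(-0.0), np.float64(7.91)]]
[[np.float64(0.45), np.float64(-0.52), np.float64(0.12)], [np.float64(-0.03), np.float64(-0.0), np.float64(7.91)]]
[[np.float64(0.38), np.float64(-0.57), np.float64(0.12)], [np.float64(-0.03), np.float64(-0.0), np.float64(7.91)]]
[[np.float64(0.29), np.float64(-0.62), np.float64(0.12)], [np.float64(-0.03), np.float64(-0.0), np.float64(7.91)]]
```

Emit:
jog_arm:
  steps:
    - [[0.3,0.6,0],[0,0,8]]
    - [[0.4,0.6,0],[0,0,8]]
    - [[0.5,0.5,0],[0,0,8]]
    - [[0.5,0.4,0],[0,0,8]]
    - [[0.6,0.3,0],[0,0,8]]
    - [[0.6,0.3,0],[0,0,8]]
    - [[0.7,0.2,0],[0,0,8]]
    - [[0.7,0.1,0],[0,0,8]]
  fingers: -0.25

```text
t: 9.6
tool_pos: [0.4613, 0.0104, 0.372]
tool_rot: [0.954, 2.619, 0.014]
contact_force: [0.1, 0.1, -0.1]
opening: 0.032
```

Emit:
jog_arm:
  steps:
    - [[0.7,0,0],[0,0,8]]
    - [[0.7,-0.1,0],[0,0,8]]
    - [[0.7,-0.2,0],[0,0,8]]
    - [[0.6,-0.3,0],[0,0,8]]
    - [[0.6,-0.4,0],[0,0,8]]
    - [[0.5,-0.5,0],[0,0,7]]
    - [[0.4,-0.5,0],[0,0,6]]
    - [[0,0,0],[0,0,0]]

```text
t: 10.4
tool_pos: [0.4227, 0.0415, 0.3542]
tool_rot: [2.098, 1.878, 0.251]
contact_force: [1.1, -0.5, -0.2]
opening: 0.032
```

```bash
python3 chk.py; python3 - <<'E'
from h import *
B,h=lid();Z=Ro.from_euler('z',-np.pi/2).as_matrix()
Rt=B@Z@np.diag([-1,1,-1.])
rows(Rt,h+B@[-.28,0,.28],maxd=.04)
im=ctrl.get_image('wrist');cv2.imwrite('pics/w7.png',im[:,:,::-1])
print(proj('wrist',h+B@[-.28,.082,.006]),proj('wrist',h+B@[-.28,-.082,.006]),proj('wrist',h+B@[-.24,.16,.012]))
E
```

```text
t 10.4 TCP mm [-272.5414    2.489   299.98  ] tip [-270.7682   -0.0069  132.0079] F lid [ 1.0234 -0.1384 -0.6004] |F| 1.1945039980205572 y [0.9837 0.1798 0.0077] z [ 0.0106 -0.0149 -0.9998] q6 0.08607094903335978
dist 0.021471480257790717 ang 10.404259859702401 n 2 turn/row [0.26 0.45 5.18]
[[np.float64(-0.04), np.float64(-0.4), np.float64(1.0)], [np.float64(0.26), np.float64(0.45), np.float64(5.18)]]
[[np.float64(-0.08), np.float64(-0.39), np.float64(1.0)], [np.float64(0.26), np.float64(0.45), np.float64(5.18)]]
[[324.5953 100.7554]] [[294.8553 268.0832]] [[393.7174   6.2285]]
```

View pics/w7.png

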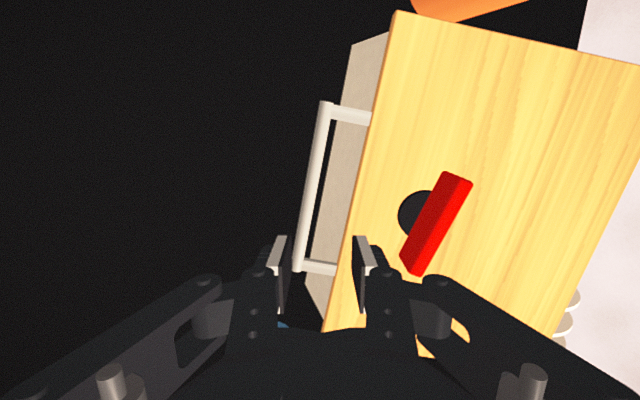

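The bar is seen between (326,103) and (298,269), within about 2 px of prediction. I'll check the wing angle by plane intersection at the wing-top height.

```bash
python3 - <<'E'
from h import *
B,h=lid()
im=cv2.imread('pics/w7.png');hsv=cv2.cvtColor(im,cv2.COLOR_BGR2HSV)
m=((hsv[...,1]>200)&((hsv[...,0]<6)|(hsv[...,0]>174))).astype(np.uint8)
c=max(cv2.findContours(m,0,2)[0],key=cv2.contourArea);print(cv2.boundingRect(c),cv2.minAreaRect(c))
def onlid(px,z):
    c,d=ray('wrist',px);c=B.T@(c-h);d=B.T@d;return c+d*(z-c[2])/d[2]
# top-face corners
for p in [(443,172),(472,184),(401,257),(420,276)]: print(onlid(p,.054))
for p in [(327,104),(298,268)]: print('bar',onlid(p,.006))
a,b=onlid((443,172),.054),onlid((401,257),.054);d=a-b;print(np.arctan2(d[1],d[0]))
E
```

```text
(399, 171, 74, 106) ((432.4104309082031, 222.5613555908203), (33.120849609375, 109.17254638671875), 29.05460548400879)
[-0.1828  0.0455  0.054 ]
[-0.1579  0.0406  0.054 ]
[-0.1958 -0.0291  0.054 ]
[-0.1754 -0.0434  0.054 ]
bar [-0.2775  0.0798  0.006 ]
bar [-0.2769 -0.0813  0.006 ]
1.397336237480692
```

```bash
python3 - <<'E'
import cv2
im=cv2.imread('pics/w7.png')[150:300,370:510];cv2.imwrite('pics/z7.png',cv2.resize(im,None,fx=4,fy=4,interpolation=cv2.INTER_CUBIC))
E
```

```text
(no output)
```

View pics/z7.png

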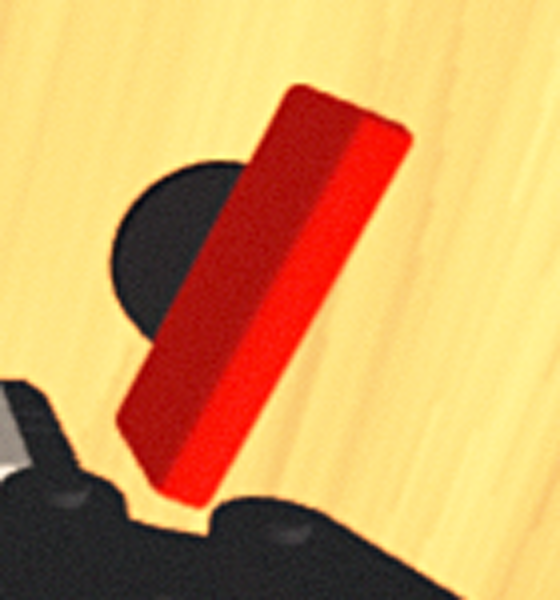

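The wing's right top edge gives about 1.37 rad, so the lid is free. The bar is at x≈−0.277 in the lid frame. Aligning over it next.

Emit:
jog_arm:
  steps:
    - [[0,-0.3,1.0],[0.3,0.4,5.2]]
    - [[0,-0.3,1.0],[0.3,0.4,5.2]]
    - [[0,0,0],[0,0,0]]

```text
t: 10.75
tool_pos: [0.4245, 0.0394, 0.3343]
tool_rot: [2.279, 1.698, 0.301]
contact_force: [-0.0, -0.5, -0.5]
opening: 0.0321
```

```bash
python3 chk.py; python3 - <<'E'
from h import *
B,h=lid();Z=Ro.from_euler('z',-np.pi/2).as_matrix()
Rt=B@Z@np.diag([-1,1,-1.])
rows(Rt,h+B@[-.278,0,.161],maxd=.03)
im=ctrl.get_image('wrist');cv2.imwrite('pics/w8.png',im[:,:,::-1])
E
```

```text
t 10.75 TCP mm [-277.1335    0.9782  280.5158] tip [-276.6409    0.6686  112.5168] F lid [-0.0715 -0.4712 -0.5384] |F| 0.7190305261703919 y [ 1.     -0.0014  0.0029] z [ 0.0029 -0.0018 -1.    ] q6 0.25531694267411326
dist 0.11952290212398121 ang 0.21386094442182849 n 4 turn/row [ 0.04  0.03 -0.02]
[[np.float64(-0.02), np.float64(-0.03), np.float64(2.99)], [np.float64(0.04), np.float64(0.03), np.float64(-0.02)]]
[[np.float64(-0.02), np.float64(-0.03), np.float64(2.99)], [np.float64(0.04), np.float64(0.03), np.float64(-0.02)]]
[[np.float64(-0.02), np.float64(-0.03), np.float64(2.99)], [np.float64(0.04), np.float64(0.03), np.float64(-0.02)]]
[[np.float64(-0.02), np.float64(-0.02), np.float64(2.99)], [np.float64(0.04), np.float64(0.03), np.float64(-0.02)]]
```

View pics/w8.png

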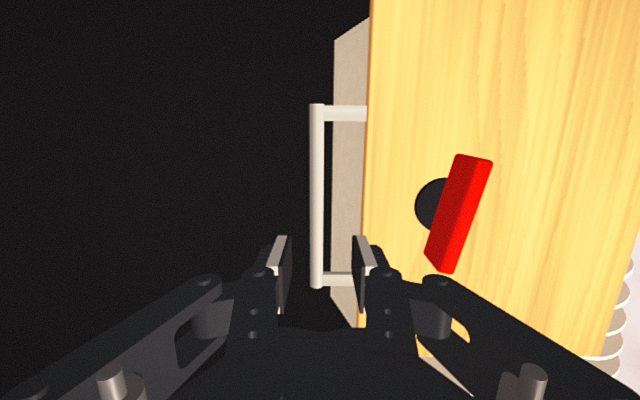

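The bar is at column 317, between the pads at 283 and 357. Descending.

Emit:
jog_arm:
  steps:
    - [[0,-0.1,2.5],[0,0,0]]
    - [[0,-0.1,2.5],[0,0,0]]
    - [[0,0,2.5],[0,0,0]]
    - [[0,0,0],[0,0,0]]

```text
t: 11.2
tool_pos: [0.4508, 0.0316, 0.2673]
tool_rot: [2.261, 1.704, 0.309]
contact_force: [-0.6, 0.1, -0.0]
opening: 0.0318
```

```bash
python3 chk.py; python3 - <<'E'
from h import *
B,h=lid();Z=Ro.from_euler('z',-np.pi/2).as_matrix()
Rt=B@Z@np.diag([-1,1,-1.])
rows(Rt,h+B@[-.279,0,.161],maxd=.03)
im=ctrl.get_image('wrist');cv2.imwrite('pics/w9.png',im[:,:,::-1])
E
```

```text
t 11.2 TCP mm [-274.346     0.9974  208.1936] tip [-271.9114    0.8241   40.2113] F lid [-0.5266 -0.0918  0.1861] |F| 0.5660047155164568 y [0.9998 0.0097 0.0145] z [ 0.0145 -0.001  -0.9999] q6 0.24713585434139237
dist 0.04743299588674998 ang 1.0004293987139954 n 2 turn/row [0.42 0.03 0.28]
[[np.float64(-0.04), np.float64(-0.27), np.float64(2.36)], [np.float64(0.42), np.float64(0.03), np.float64(0.28)]]
[[np.float64(-0.05), np.float64(-0.25), np.float64(2.36)], [np.float64(0.42), np.float64(0.03), np.float64(0.28)]]
```

View pics/w9.png

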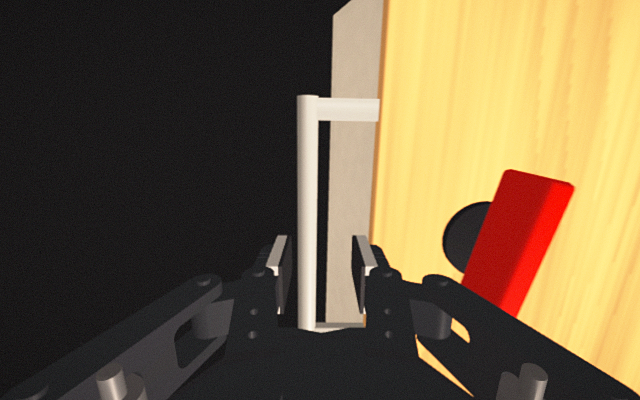

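The tip drifted about 7 mm toward the lid, and the bar appears left of centre accordingly. I'll correct it before going down.

Emit:
jog_arm:
  steps:
    - [[0,-0.3,0],[0.5,0,0.3]]
    - [[0,-0.2,0],[0.4,0,0.2]]
    - [[0,0,0],[0,0,0]]

```text
t: 11.55
tool_pos: [0.4475, 0.0332, 0.2719]
tool_rot: [2.274, 1.701, 0.307]
contact_force: [0.2, -0.4, 0.1]
opening: 0.0321
```

```bash
python3 chk.py
```

```text
t 11.55 TCP mm [-276.1667    1.5337  213.7817] tip [-274.9255    1.677    45.7863] F lid [ 0.3018 -0.3068  0.0095] |F| 0.43044790753794904 y [1.     0.0017 0.0074] z [ 0.0074  0.0009 -1.    ] q6 0.2536137328404357
```

Emit:
jog_arm:
  steps:
    - [[0,-0.3,1.5],[0.4,0,0]]
    - [[0,-0.2,1.5],[0.3,0,0]]
    - [[0,-0.2,1.5],[0.3,0,0]]
    - [[0,-0.1,0.6],[0,0,0]]
    - [[0,0,0],[0,0,0]]

```text
t: 12.05
tool_pos: [0.458, 0.0305, 0.2205]
tool_rot: [2.282, 1.709, 0.299]
contact_force: [-0.8, -0.6, 0.2]
opening: 0.0319
```

```bash
python3 chk.py; python3 - <<'E'
from h import *
B,h=lid();Z=Ro.from_euler('z',-np.pi/2).as_matrix()
Rt=B@Z@np.diag([-1,1,-1.])
rows(Rt,h+B@[-.279,0,.161],maxd=.03)
im=ctrl.get_image('wrist');cv2.imwrite('pics/w10.png',im[:,:,::-1])
E
```

```text
t 12.05 TCP mm [-283.6324    1.9243  161.751 ] tip [-284.5622    2.2993   -6.246 ] F lid [-0.543  -0.8023  0.3701] |F| 1.0370191097445478 y [ 1.      0.0028 -0.0055] z [-0.0055  0.0022 -1.    ] q6 0.25655321207949916
dist 0.005072036172298798 ang 0.37642994141814606 n 1 turn/row [-0.32 -0.13  0.16]
[[np.float64(-0.19), np.float64(0.46), np.float64(0.07)], [np.float64(-0.32), np.float64(-0.13), np.float64(0.16)]]
```

View pics/w10.png

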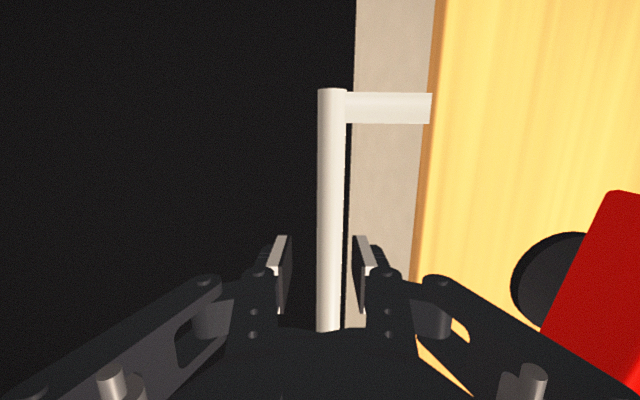

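The bar at column 331 is about 4 mm right of the pad centre. I'll shift and grip.

Emit:
jog_arm:
  steps:
    - [[0,0.4,0],[-0.3,0,0]]
    - [[0,0,0],[0,0,0]]

```text
t: 12.3
tool_pos: [0.4622, 0.0294, 0.2232]
tool_rot: [2.277, 1.705, 0.305]
contact_force: [-0.2, 0.5, 0.6]
opening: 0.032
```

Emit:
jog_arm:
  steps:
    - [[0,0,0],[0,0,0]]
    - [[0,0,0],[0,0,0]]
    - [[0,0,0],[0,0,0]]
    - [[0,0,0],[0,0,0]]
    - [[0,0,0],[0,0,0]]
    - [[0,0,0],[0,0,0]]
  fingers: -1
  grip_force: 35

```text
t: 12.9
tool_pos: [0.4606, 0.0299, 0.2229]
tool_rot: [2.283, 1.707, 0.3]
contact_force: [1.4, -0.5, -2.4]
opening: 0.0103
```

```bash
python3 chk.py; cat > lift.py <<'E'
import sys
from h import *
B,h=lid();Z=Ro.from_euler('z',-np.pi/2).as_matrix()
o=ctrl.get_obs();R=Ro.from_rotvec(o['tool_rot']).as_matrix()
g=B.T@(o['tool_pos']+R[:,2]*.155-h)
r=np.hypot(g[0],g[2]);a0=np.arctan2(g[2],-g[0]);base=np.arctan2(.006,.28)
tilt=np.arctan2(-(B.T@R)[0,2],-(B.T@R)[2,2]) # tool tilt about lid y
print('t',o['t'],'grasp lid mm',g*1000,'r',r,'lid angle',a0-base,'tool tilt',-tilt,'op',o['opening'],'F',o['contact_force'],np.linalg.norm(o['contact_force']),'q',o['q'])
to=float(sys.argv[1]);n=int(sys.argv[2]);tt=float(sys.argv[3]) if len(sys.argv)>3 else to
r0=.2801;Rp,pp=R,o['tool_pos'];c=a0-base;ct=-tilt if False else None
for k in range(1,n+1):
    a=c+(to-c)*k/n
    f=k/n
    Rt0=B@Z@np.diag([-1,1,-1.])
    cur=np.arctan2((B.T@R)[0,2],-(B.T@R)[2,2])
    ta=cur+(tt-cur)*f
    Rt=B@Ro.from_euler('y',ta).as_matrix()@Z@np.diag([-1,1,-1.])
    if (B.T@Rt)[0,2]*1.0<-1e9:pass
    gp=np.array([-r0*np.cos(a+base),0,r0*np.sin(a+base)])
    pt=h+B@gp-Rt[:,2]*.155
    print(np.round(Rp.T@(pt-pp)*100,2).tolist(),np.round(Ro.from_matrix(Rp.T@Rt).as_rotvec(degrees=True),2).tolist(),'pt',pt)
    Rp,pp=Rt,pt
E
python3 lift.py 0.2 6
```

```text
t 12.9 TCP mm [-280.2574    2.095   163.1115] tip [-280.9777    2.5163   -4.8864] F lid [ 0.538  -0.1358 -2.7824] |F| 2.837221295175647 y [ 1.      0.0014 -0.0043] z [-0.0043  0.0025 -1.    ] q6 0.2562377433688637
t 12.9 grasp lid mm [-280.922     2.4837    8.1134] r 0.28103912370262113 lid angle 0.00744800208834202 tool tilt -0.004287708446439529 op 0.010280922680103959 F [ 1.3605 -0.5454 -2.4293] 2.837221295175647 q [-0.081  -0.2381  2.2164 -0.0917  0.826   0.2562]
[-0.21, 0.52, -0.89] [1.46, -0.14, 0.08] pt [0.4619 0.0273 0.2331]
[-0.0, 0.57, -0.89] [1.95, 0.0, 0.0] pt [0.4644 0.0266 0.2433]
[0.0, 0.57, -0.89] [1.95, 0.0, 0.0] pt [0.4672 0.0257 0.2535]
[0.0, 0.57, -0.89] [1.95, 0.0, -0.0] pt [0.4703 0.0248 0.2635]
[-0.0, 0.56, -0.89] [1.95, 0.0, -0.0] pt [0.4738 0.0238 0.2734]
[-0.0, 0.56, -0.89] [1.95, 0.0, 0.0] pt [0.4775 0.0227 0.2832]
```

The bar is held (opening 10 mm). I'll start lifting along the hinge arc.

Emit:
jog_arm:
  steps:
    - [[0,0.3,-0.8],[1.5,0,0]]
    - [[0,0.5,-0.9],[2,0,0]]
    - [[0,0.6,-0.9],[2,0,0]]

```text
t: 13.2
tool_pos: [0.4667, 0.028, 0.253]
tool_rot: [2.348, 1.756, 0.228]
contact_force: [1.8, 0.1, -5.6]
opening: 0.011
```

```bash
python3 lift.py 0.3 6
```

```text
t 13.2 grasp lid mm [-278.8511    2.5418   34.8418] r 0.2810193969694804 lid angle 0.10287809127350225 tool tilt -0.09627350556439074 op 0.010968567769770355 F [ 1.8248  0.0563 -5.6374] 5.925682118898574 q [-0.0889 -0.251   2.165  -0.0559  0.9787  0.2229]
[-0.19, -1.82, -0.79] [-7.25, -0.21, 0.08] pt [0.4473 0.0316 0.2561]
[-0.0, 1.21, -0.87] [3.78, 0.0, 0.0] pt [0.455  0.0293 0.2686]
[-0.0, 1.18, -0.87] [3.78, 0.0, -0.0] pt [0.4632 0.0269 0.2806]
[0.0, 1.15, -0.88] [3.78, 0.0, 0.0] pt [0.4718 0.0244 0.2919]
[-0.0, 1.12, -0.88] [3.78, 0.0, 0.0] pt [0.4808 0.0217 0.3026]
[0.0, 1.09, -0.88] [3.78, 0.0, 0.0] pt [0.4902 0.0189 0.3126]
```

The lid rises at about 6 N. My helper has a tilt sign slip, which I'll fix before continuing.

```bash
sed -i 's/cur=np.arctan2((B.T@R)\[0,2\]/cur=np.arctan2(-(B.T@R)[0,2]/' lift.py; python3 lift.py 0.4 8 0.38
```

```text
t 13.2 grasp lid mm [-278.8511    2.5418   34.8418] r 0.2810193969694804 lid angle 0.10287809127350225 tool tilt -0.09627350556439074 op 0.010968567769770355 F [ 1.8248  0.0563 -5.6374] 5.925682118898574 q [-0.0889 -0.251   2.165  -0.0559  0.9787  0.2229]
[-0.2, 0.69, -1.03] [2.03, -0.2, 0.1] pt [0.4701 0.0249 0.2646]
[0.0, 0.6, -1.03] [2.03, 0.0, 0.0] pt [0.4736 0.0238 0.276 ]
[-0.0, 0.6, -1.03] [2.03, 0.0, -0.0] pt [0.4774 0.0227 0.2872]
[-0.0, 0.6, -1.03] [2.03, 0.0, 0.0] pt [0.4817 0.0214 0.2983]
[0.0, 0.61, -1.03] [2.03, 0.0, -0.0] pt [0.4864 0.02   0.3092]
[0.0, 0.61, -1.03] [2.03, 0.0, 0.0] pt [0.4914 0.0185 0.3199]
[-0.0, 0.61, -1.03] [2.03, 0.0, -0.0] pt [0.4968 0.0169 0.3304]
[-0.0, 0.61, -1.03] [2.03, 0.0, 0.0] pt [0.5026 0.0152 0.3407]
```

Emit:
jog_arm:
  steps:
    - [[0,0.7,-1.1],[2,0,0]]
    - [[0,0.6,-1.1],[2,0,0]]
    - [[0,0.6,-1.1],[2,0,0]]
    - [[0,0.6,-1.1],[2,0,0]]
    - [[0,0.6,-1.1],[2,0,0]]
    - [[0,0.6,-1.1],[2,0,0]]

```text
t: 13.8
tool_pos: [0.4918, 0.0203, 0.3228]
tool_rot: [2.495, 1.865, 0.041]
contact_force: [4.6, 0.5, -5.6]
opening: 0.0107
```

```bash
python3 lift.py 0.7 8 0.6
```

```text
t 13.8 grasp lid mm [-263.1976    2.5826   98.2529] r 0.2809387800800953 lid angle 0.3358581920680638 tool tilt -0.3133307132145768 op 0.01067682207780551 F [ 4.6221  0.4797 -5.6026] 7.278979967289415 q [-0.1099 -0.2176  2.0067 -0.0013  1.3154  0.1773]
[-0.17, 0.72, -1.26] [2.05, -0.3, 0.09] pt [0.4978 0.0167 0.3356]
[-0.0, 0.65, -1.26] [2.05, 0.0, 0.0] pt [0.504  0.0148 0.3482]
[0.0, 0.66, -1.26] [2.05, 0.0, -0.0] pt [0.5108 0.0128 0.3606]
[0.0, 0.68, -1.26] [2.05, 0.0, -0.0] pt [0.5181 0.0106 0.3727]
[-0.0, 0.69, -1.26] [2.05, 0.0, 0.0] pt [0.526  0.0083 0.3844]
[-0.0, 0.7, -1.26] [2.05, 0.0, 0.0] pt [0.5344 0.0058 0.3959]
[0.0, 0.71, -1.25] [2.05, 0.0, 0.0] pt [0.5432 0.0032 0.407 ]
[-0.0, 0.73, -1.25] [2.05, 0.0, -0.0] pt [0.5526 0.0004 0.4177]
```

Emit:
jog_arm:
  steps:
    - [[0,0.7,-1.3],[2,0,0]]
    - [[0,0.7,-1.3],[2,0,0]]
    - [[0,0.7,-1.3],[2,0,0]]
    - [[0,0.7,-1.3],[2,0,0]]
    - [[0,0.7,-1.3],[2,0,0]]
    - [[0,0.7,-1.3],[2,0,0]]
    - [[0,0.7,-1.3],[2,0,0]]
    - [[0,0.7,-1.3],[2,0,0]]

```text
t: 14.6
tool_pos: [0.5537, 0.0018, 0.4102]
tool_rot: [-2.329, -1.742, 0.235]
contact_force: [-1.2, 1.0, -6.7]
opening: 0.0105
```

```bash
python3 lift.py 1.08 8 0.9;python3 - <<'E'
from h import *
im=ctrl.get_image('side')[50:260,200:480];cv2.imwrite('pics/s10.png',cv2.resize(im[:,:,::-1],None,fx=2.5,fy=2.5))
E
```

```text
t 14.6 grasp lid mm [-215.3999    2.4489  180.0505] r 0.28074058330520524 lid angle 0.6748195597043632 tool tilt -0.6253987109817616 op 0.010480089350518305 F [-1.1534  0.9936 -6.6828] 6.853976095442407 q [-0.14   -0.0515  1.7146  0.046   1.7501  0.1483]
[-0.16, 0.73, -1.4] [1.97, -0.29, 0.17] pt [ 0.5637 -0.0029  0.4217]
[0.0, 0.69, -1.4] [1.97, 0.0, 0.0] pt [ 0.5741 -0.006   0.4329]
[0.0, 0.71, -1.4] [1.97, 0.0, -0.0] pt [ 0.585  -0.0092  0.4437]
[0.0, 0.74, -1.39] [1.97, -0.0, -0.0] pt [ 0.5965 -0.0127  0.4539]
[-0.0, 0.76, -1.39] [1.97, 0.0, 0.0] pt [ 0.6086 -0.0162  0.4636]
[0.0, 0.78, -1.39] [1.97, -0.0, 0.0] pt [ 0.6211 -0.0199  0.4727]
[-0.0, 0.81, -1.38] [1.97, 0.0, 0.0] pt [ 0.6341 -0.0238  0.4813]
[-0.0, 0.83, -1.38] [1.97, -0.0, 0.0] pt [ 0.6475 -0.0278  0.4892]
```

View pics/s10.png

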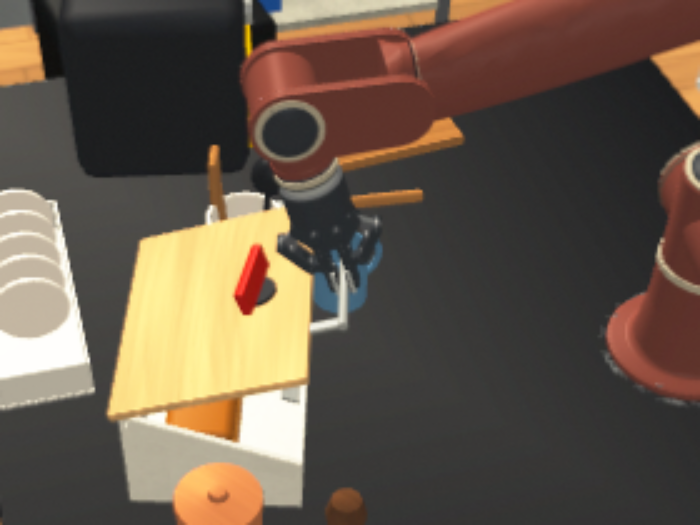

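The lid is visibly coming up with the bar held. I'll continue to about 1.08 rad.

Emit:
jog_arm:
  steps:
    - [[0,0.7,-1.4],[2,0,0]]
    - [[0,0.7,-1.4],[2,0,0]]
    - [[0,0.7,-1.4],[2,0,0]]
    - [[0,0.8,-1.4],[2,0,0]]
    - [[0,0.8,-1.4],[2,0,0]]
    - [[0,0.8,-1.4],[2,0,0]]
    - [[0,0.8,-1.4],[2,0,0]]
    - [[0,0.8,-1.4],[2,0,0]]

```text
t: 15.45
tool_pos: [0.6484, -0.0257, 0.4792]
tool_rot: [-2.097, -1.572, 0.484]
contact_force: [-5.8, 1.1, -3.0]
opening: 0.0109
```

```bash
python3 lift.py 1.1 2 0.95
```

```text
t 15.45 grasp lid mm [-134.3079    2.062   246.307 ] r 0.28054541020130314 lid angle 1.050153895528367 tool tilt -0.9481544956565658 op 0.010865608678360858 F [-5.8469  1.1416 -2.9638] 6.653808626996886 q [-0.1653  0.2175  1.3398  0.0825  2.1775  0.1453]
[-0.23, 0.15, -0.69] [0.05, 0.08, 0.21] pt [ 0.6527 -0.0293  0.484 ]
[-0.0, 0.13, -0.69] [0.05, 0.0, 0.0] pt [ 0.6574 -0.0307  0.489 ]
```

The lid is at about 1.05 rad. I'll let it settle, open the jaws modestly so they stay within the 34 mm gap, and look.

Emit:
jog_arm:
  steps:
    - [[0,0,0],[0,0,0]]
    - [[0,0,0],[0,0,0]]
    - [[0,0,0],[0,0,0]]

```text
t: 15.75
tool_pos: [0.6485, -0.0256, 0.4797]
tool_rot: [-2.099, -1.573, 0.483]
contact_force: [-0.8, -0.9, 1.1]
opening: 0.0107
```

Emit:
jog_arm:
  steps:
    - [[0,0,0],[0,0,0]]
    - [[0,0,0],[0,0,0]]
    - [[0,0,0],[0,0,0]]
    - [[0,0,0],[0,0,0]]
  fingers: -0.35

```text
t: 16.15
tool_pos: [0.6478, -0.0253, 0.4803]
tool_rot: [-2.103, -1.577, 0.478]
contact_force: [-0.0, 0.1, -0.6]
opening: 0.0275
```

```bash
python3 lift.py 1.1 1 0.95;python3 - <<'E'
from h import *
im=ctrl.get_image('wrist');cv2.imwrite('pics/w11.png',im[:,:,::-1])
E
```

```text
t 16.15 grasp lid mm [-133.8547    2.1849  246.4765] r 0.2804777269788125 lid angle 1.0518618217966131 tool tilt -0.9393939240378841 op 0.02749190287465543 F [-0.0316  0.0601 -0.5892] 0.5930585458068286 q [-0.1648  0.2135  1.3417  0.0813  2.1708  0.145 ]
[-0.25, 0.41, -1.33] [0.61, 0.09, 0.22] pt [ 0.6574 -0.0307  0.489 ]
```

View pics/w11.png

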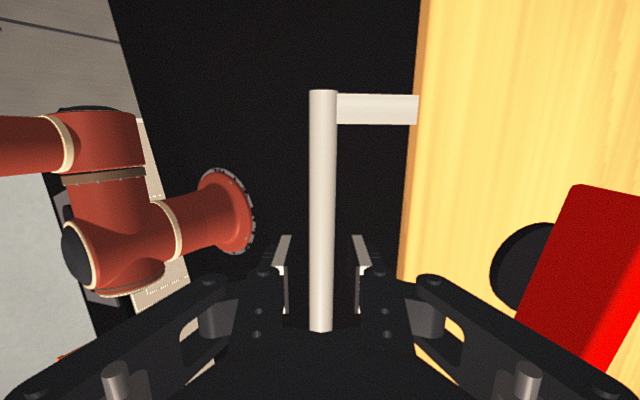

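The bar (column 322) is centred between the open pads and free of both, and the lid stays put. I'll withdraw straight back, then up and away.

Emit:
jog_arm:
  steps:
    - [[0,0,-1.5],[0,0,0]]
    - [[0,0,-2],[0,0,0]]
    - [[0,0,-2.5],[0,0,0]]
    - [[0,0,-2.5],[0,0,0]]
    - [[0,0,0],[0,0,0]]

```text
t: 16.7
tool_pos: [0.6942, -0.0389, 0.5518]
tool_rot: [-2.102, -1.577, 0.479]
contact_force: [0.6, 0.4, 0.3]
opening: 0.0277
```

```bash
python3 lift.py 1.05 1 0.95;python3 - <<'E'
from h import *
im=ctrl.get_image('wrist');cv2.imwrite('pics/w12.png',im[:,:,::-1])
im=ctrl.get_image('side')[50:260,200:480];cv2.imwrite('pics/s12.png',cv2.resize(im[:,:,::-1],None,fx=2.5,fy=2.5))
E
```

```text
t 16.7 grasp lid mm [-64.0112   2.3696 297.171 ] r 0.30398695194172143 lid angle 1.337210670610358 tool tilt -0.9407007100168456 op 0.027728228661554537 F [0.6166 0.3688 0.2956] 0.7769147683405848 q [-0.1724  0.3146  1.1064  0.0845  2.3066  0.1492]
[-0.25, 0.15, 8.69] [0.53, 0.11, 0.23] pt [ 0.6483 -0.028   0.4787]
```

View pics/w12.png

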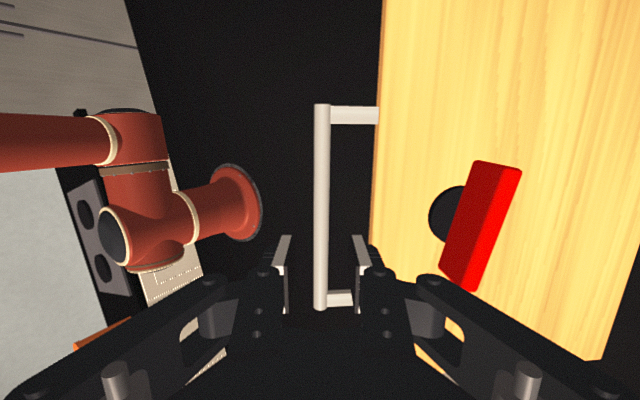

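View pics/s12.png

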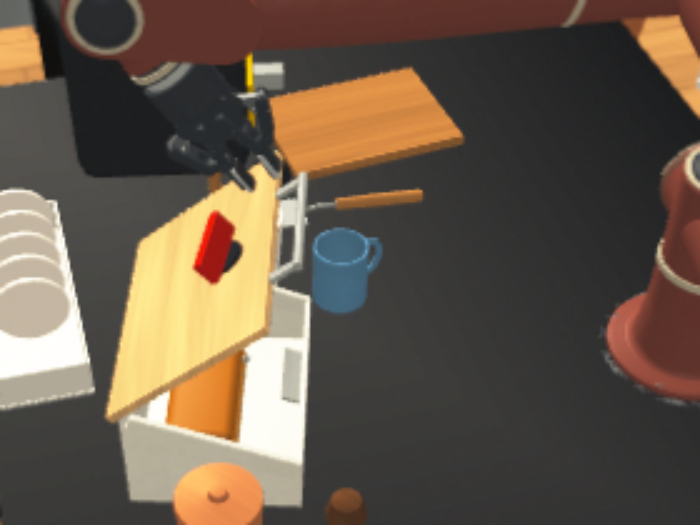

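The robot is clear of the bar and the lid stands open. A little more distance, then I'll measure the lid angle and check the bystanders.

Emit:
jog_arm:
  steps:
    - [[0,0,-2],[0,0,0]]
    - [[0,0,-2],[0,0,0]]
    - [[0,0,0],[0,0,0]]
    - [[0,0,0],[0,0,0]]

```text
t: 17.2
tool_pos: [0.7147, -0.0441, 0.5746]
tool_rot: [-2.091, -1.569, 0.492]
contact_force: [0.5, -0.7, -0.6]
opening: 0.0278
```

```bash
python3 - <<'E'
from h import *
B,h=lid();st()
for n in ['scene','side']:
    im=ctrl.get_image(n)[:,:,::-1];cv2.imwrite(f'pics/{n}F.png',im)
    a=cv2.imread(f'pics/{n}0.png');d=cv2.absdiff(a,np.ascontiguousarray(im)).max(2)
    o=np.ascontiguousarray(im.copy());o[d>40]=(255,0,255);cv2.imwrite(f'pics/{n}D.png',o)
st()
base=np.arctan2(.006,.28)
for a in (.8,.95,1.05,1.15):
    R=Ro.from_euler('y',a).as_matrix()
    print(a,[proj('side',h+B@(R@[-.28,s*.08,.006])).round(1).tolist() for s in (1,-1)],[proj('side',h+B@(R@[-.24,s*.16,.012])).round(1).tolist() for s in (1,-1)])
E
```

```text
t 17.2 p [ 0.7147 -0.0441  0.5746] q [-0.1745  0.3716  1.0006  0.0875  2.3707  0.1527] F [ 0.4702 -0.683  -0.6123] M [-0.0447 -0.2941  0.011 ] op 0.02776715233739008
t 17.3 p [ 0.7146 -0.0441  0.5747] q [-0.1745  0.3713  1.0008  0.0875  2.3711  0.1527] F [ 0.1555 -0.013   0.2588] M [-0.0904 -0.2815 -0.0451] op 0.027891827604757648
0.8 [[[331.5, 171.3]], [[332.3, 135.5]]] [[[317.1, 193.9]], [[320.6, 122.1]]]
0.95 [[[324.1, 161.9]], [[325.4, 126.2]]] [[[310.0, 186.1]], [[314.4, 114.4]]]
1.05 [[[317.9, 156.0]], [[319.7, 120.3]]] [[[304.3, 181.2]], [[309.5, 109.6]]]
1.15 [[[310.9, 150.4]], [[313.2, 114.8]]] [[[297.8, 176.6]], [[303.9, 105.1]]]
```

View pics/sideF.png

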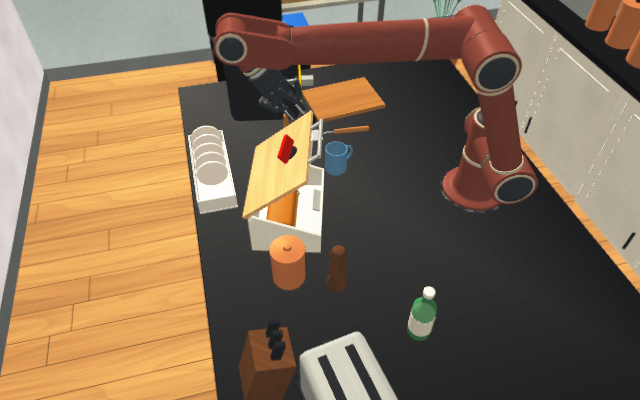

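View pics/sceneD.png

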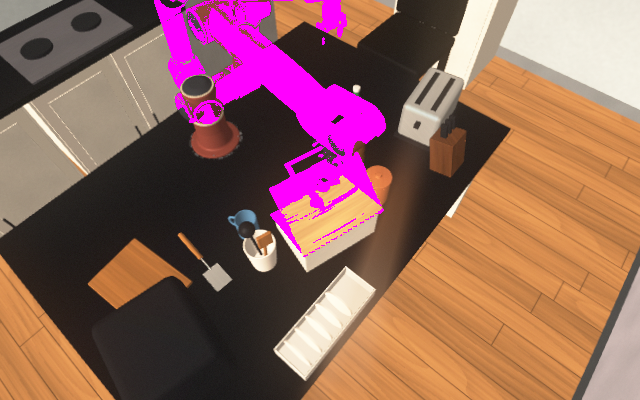

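View pics/sideD.png

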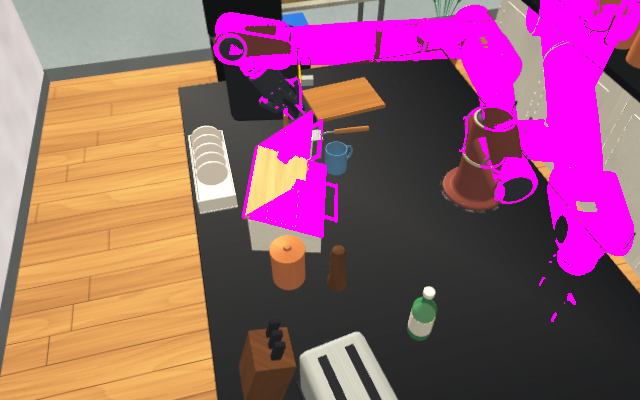

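The observed bar ends at (320,157) and (322,121) and lid corners at (304,183) and (311,112) match a lid angle of about 1.05 rad. The difference pictures show no bystander moved. Handing in.

```bash
python3 -c "
from station import ctrl
print(ctrl.finish_job(), ctrl.get_obs()['t'])"
```

```text
the job is handed in; nothing more can be done
the job is handed in; nothing more can be done
```

The bread bin is open and the job is handed in at about 17 s. The lid stands by itself at about 1.05 rad (60°), and the latch wing is turned to about +1.35 rad.

- **Latch:** I felt the clockwise way first. It stopped at roughly −0.35 rad, where I backed off at about 13 N, well under the 45 N limit. I then turned it the free counter-clockwise way at about 2–3 N while the lid was shut.
- **Lid:** I gripped the bar, raised it along the hinge arc at about 6–7 N, released it and withdrew clear.

**Last checks:**
- The bar ends and lid corners in the side picture match a lid angle of about 1.05 rad, and the lid did not drop after release.
- The measured contact force was about zero, with the gripper more than 10 cm from the bar.
- The before-and-after pictures show no shift of the mug, canister or spatula in either view, of the crock in the scene view, or of the mill and oil bottle in the side view. The arm partly hid the mill and bottle from the scene camera and the crock from the side camera.

**Disagreements along the way:** the two-camera rays missed each other by 5–10 mm, and the wrist camera then showed the lid about 3 mm further front, which I corrected. The arm drifted up to 7–9 mm on some moves, which I corrected each time.

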